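# Load the glaze test plugs into the drying stand and switch on its lamp

## Task

Put the three glazed test plugs one by one into the sloped drying block, each fully down in the pocket marked with its own colour, coloured end up, without touching the heating tube or its brackets above. Then switch the lamp on by pushing its toggle all the way over. Leave the bare plug and everything else on the table where it is.

Things in the scene. Friction and masses are not known exactly. Their poses are not given: they have to be found in the camera images.
- blue_center (a point): centre (half-way up) of the test plug with the blue glazed top: a dry clay cylinder 30 mm in diameter and 36 mm tall, 50 g or so, standing upright on the plaster bat; its top 7 mm are blue; z runs along its axis to the blue end
- yellow_center (a point): centre (half-way up) of the test plug with the yellow glazed top: a dry clay cylinder 30 mm in diameter and 36 mm tall, 50 g or so, standing upright on the plaster bat; its top 7 mm are yellow; z runs along its axis to the yellow end
- red_center (a point): centre (half-way up) of the test plug with the red glazed top: a dry clay cylinder 30 mm in diameter and 36 mm tall, 50 g or so, standing upright on the plaster bat; its top 7 mm are red; z runs along its axis to the red end
- bare_center (a point): centre (half-way up) of a fourth plug of the same size, all bare tan clay without colour, standing on the bat with the others; not to be used
- pocket_blue (a point): centre of the mouth of the blue-marked pocket, on the block's sloped face: a round blind bore 38 mm wide and 20 mm deep, with blue bars uphill and downhill of it; same axes as the block (z out along the bore)
- seat_blue (a point): where the blue plug's centre lies when it is fully home on the floor of its pocket: on the bore's axis, 2 mm below the mouth
- pocket_yellow (a point): centre of the mouth of the yellow-marked pocket, on the block's sloped face: a round blind bore 38 mm wide and 20 mm deep, with yellow bars uphill and downhill of it; same axes as the block (z out along the bore)
- seat_yellow (a point): where the yellow plug's centre lies when it is fully home on the floor of its pocket: on the bore's axis, 2 mm below the mouth
- pocket_red (a point): centre of the mouth of the red-marked pocket, on the block's sloped face: a round blind bore 38 mm wide and 20 mm deep, with red bars uphill and downhill of it; same axes as the block (z out along the bore)
- seat_red (a point): where the red plug's centre lies when it is fully home on the floor of its pocket: on the bore's axis, 2 mm below the mouth
- block: cream block 110 x 250 x 30 mm fixed on the drying stand, sloped 30 degrees so that its pocketed face leans down towards the robot; origin in the middle of its underside; z is the face's normal and the direction out of the pockets (30 degrees from vertical), y runs level along the row of pockets, 75 mm apart, x uphill. A seated plug sticks out 16 mm; let go part-way in, it slides down to the floor of its pocket by itself
- stand: grey drying stand, fixed, its base plate 12 mm thick, reaching 80 mm towards the robot and 110 mm away from its origin, 175 mm to +y and 275 mm to -y; origin on the table under the middle of the block; z up, x level in the uphill direction, y along the row
- lamp: fixed orange heating tube 24 mm thick and 290 mm long along the stand's y, its axis 235 mm above the table and 30 mm uphill (stand x) of the stand's origin, over the pockets, with dark end brackets (to y 157 and -155 mm) on two 12 mm posts at stand x 90, y 150 and -135 mm. Origin and axes are the stand's. It blocks a tool pointing straight down at the pockets; one tilted along the bores clears it
- switch (a joint): angle of the lamp's black toggle lever, rad: near 0 off (leaning towards the robot, stand -x), 1.0 fully on (leaning to stand +x). It swings about an axis along the stand's y and stays where it is left; a light push on its tip (a few N) moves it
- switch_tip (a point): centre of the toggle lever's black ball end, 26 mm in diameter, on a 10 mm rod; it swings on a radius of 60 mm about a pivot 34 mm above the table, so it is 87 mm up at either end of the swing and 94 mm up half-way. The lever stands on a blue box 70 x 50 mm, its top 37 mm above the table, at the stand's -y end: pivot at stand x -20 mm, y -215 mm
- bat: white plaster bat 190 x 190 x 20 mm, fixed on the table, on which the four plugs stand about 90 mm apart; origin under its centre
- jar: white glaze jar with blue lid, 68 mm across, 85 mm tall, loose; origin under its centre
- offcut_a: grey clay offcut about 60 x 35 x 14 mm, loose on the table; origin under its middle
- offcut_b: grey clay offcut 35 x 30 x 16 mm, loose on the table; origin under its middle
- modelling_tool: wooden-handled modelling spatula 200 mm long lying on the table along its own x; origin under its middle
Not all that is in view belongs to the job. Leave any black or green look-alike of the part that bears yellow_center alone.

How it is judged (in metres and radians):
On the way, in this order (a step that is already met when the one before it is completed fails the run):
1. all three plugs sit in the pockets of their colours, released, while the switch is still off (distance between blue_center and seat_blue below 0.008 m and angle between the z axis of each of blue_center, yellow_center, red_center and the z axis of block, either way round below 0.2 rad and angle between each of blue_center, yellow_center, red_center's own z axis and vertical below 1 rad and distance between yellow_center and seat_yellow below 0.008 m and distance between red_center and seat_red below 0.008 m and value of joint switch below 0.4 rad and contact force between each of plug_blue, plug_yellow, plug_red and the fingers below 0.1 N), for 0.2 s.
2. the switch is pushed over to on (value of joint switch above 0.85 rad), for 0.2 s.
At the end, for the whole second after the job is handed in: each glazed plug's centre within 8 mm of its seat in the pocket of its own colour, its axis within 0.2 rad of the bore, coloured end up and at rest; switch past 0.85 rad; the bare plug within 25 mm of where it stood (distance between blue_center and seat_blue below 0.008 m and angle between the z axis of each of blue_center, yellow_center, red_center and the z axis of block, either way round below 0.2 rad and angle between each of blue_center, yellow_center, red_center's own z axis and vertical below 1 rad and distance between yellow_center and seat_yellow below 0.008 m and distance between red_center and seat_red below 0.008 m and linear speed of each of plug_blue, plug_yellow, plug_red below 0.02 m/s and value of joint switch above 0.85 rad and distance of bare_center from where it was at the start of the episode below 0.025 m); the robot touches nothing.
It fails at once if the robot or a plug strikes the heating tube or its brackets (over 1 N) (contact force between lamp and anything else above 1 N).
It fails at once if a bystander is moved by more than 30 mm (distance of any of jar, offcut_a, offcut_b, modelling_tool, bare_center from where it was at the start of the episode above 0.03 m).
It also fails if it takes over 72 s, if anything falls off the work surface, if the arm or the gripper's body presses on something with over 40 N, if the wrist force passes 120 N, or if a joint passes its speed limit or range.

## Robot

A 6-joint arm with a two-finger parallel gripper is mounted at the origin on the work surface. World frame = base frame: x ahead of the robot, y to its left, z up, the work surface at z = 0. Lengths are in mm, angles in rad, forces in N, time in s.
With the tool pointing down it reaches from about 275 to 850 mm from the base axis. Payload 19 kg.
Tool frame: the origin (TCP) lies midway between the tips of the shut fingers; the grasp point (between the pads) lies 19 mm behind it (manip.pinch_z is the distance from the TCP to the grasp point, in mm); z points along the fingers, y is the direction in which the jaws open and shut (so a half turn about z gives the same grasp; the last joint's range is limited). The gripper opens to 85 mm and grips with 20 to 120 N. Pads are 22 mm wide; open, the fingers measure 114 mm over their backs; the gripper's body (76 mm by 85 mm) begins 54 mm behind the grasp point. The pads swing forward as they close: fully open they stand 13 mm farther back than shut.
Start: joints at [1.128, 0.15, 1.437, -0, 1.554, -0.134], TCP at [174.755, 547.769, 231.267] pointing down, gripper open.
Joint ranges: [-2.8, 2.8], [-0.68, 2.1], [0.12, 2.68], [-1.39, 4.53], [0.16, 2.79], [-2.81, 2.81]. Speed limits (rad/s): [1.89, 1.89, 2.22, 3.01, 3.01, 3.01].

## Interface

Orientations are given as a unit quaternion [w, x, y, z].
In Python, from plant import state, imaging, manip, spotter gives the robot as it stands.
- The arm moves only by the tool send_rows, never from a script. Its argument "plan" is text: rows parted by semicolons, each of 7 numbers parted by spaces: the shift along the tool's x, y, z in units of 25 mm (1.0 is 25 mm), then the turn, a rotation vector about the tool's x, y, z in units of 6 degrees (1.0 is 6 degrees), then the opening, from 0 (shut) to 1 (fully open). A call has 1 to 5 rows; each row shifts and turns the commanded pose from where the row before left it, along the tool's axes as they then stand; what a row does not reach is not made up. A row lasts 1/12 s, in which the tool goes at most 41.7 mm and 7.16 degrees, less where a joint would pass 70% of its speed; a pose out of reach is approached as far as the arm can. A call is refused whole if a number of a shift passes 1 or a number of a turn 1, either way. A call with a gripper value outside its range is refused whole. The fingers move at their own pace and stop on an object; the grip force is fixed at half the most. Time passes only in rows, so rows that do not move let the fingers close. It gives the time, the measured TCP pose, the force and the opening at its end, in the units of the state.
- state(): the state, without advancing time (a new reading comes with each control period).
- imaging.snapshot(name): name is "scene" or "top" or "wrist"; returns the picture (480x640x3 uint8, blue, green, red); there is no depth.
- imaging.get_calibration(name): a dict with "fx", "fy", "cx", "cy" (pixels), "R" (3x3) and "t" (3): a world point X has camera coordinates R X + t; the wrist camera has in their place "T_tool_cam" (4x4, takes a point from camera to tool coordinates, whose origin is the TCP and whose axes are the flange's). Camera axes: x right, y down, z forward; pixel columns grow to the right and rows downward; lengths in mm; the calibration is good to about 2 mm. A picture is of the moment at which its call begins: read the wrist's pose just before it. get_calibration takes no time and is no camera call.
- manip.hand_in(): hands the job in, once; it reports no verdict.
Trained networks look in the newest picture that a camera, given by its name, has taken for a name from the list of things; names that differ only in an ending like _2 or _b are one class to them, and where a whole thing is asked for, a point or a joint stands for the part that bears it (a point fixed in the world has none). Each returns a list of dicts, best first, with "conf" (0 to 1); they miss things now and then, are a little off and sometimes report something else, mostly with a low value. They report only what shows in the picture. A call takes as long as a camera call. They do not tell look-alikes from the thing itself.
- spotter.outline_of(camera, query): "region" (480x640 bool, what is visible of it) and "position" ([column, row] in pixels, amid what is visible of it).
The state is a dict: "time_s": time; "qpos": joint angles; "dq": joint speeds; "joint_efforts": joint torques, N m; "tcp_pos": TCP position; "orientation": TCP orientation; "contact_force": force on the tool from outside, world axes, zero at the start; "wrist_torque": the same for the moment, N m; "grip_width": finger opening in mm.
Only numpy, scipy, OpenCV 4.12 (cv2) and the standard library are available. Lean on these libraries where they do the work, as an engineer would, in place of code of your own. Each camera call takes 0.05 s, during which the arm holds its last target.

## Working session

There is one attempt and no reset: what is moved stays moved. The work goes in short steps, Python scripts to look and compute and a tool call to move; the robot and the scene stay as the last step left them, time stands still between calls to the robot, and variables do not carry over. Pictures are saved under pics/ and viewed, and the job is handed in when it is done.

Besides the shell and the picture viewer there is one more tool, called after "Call:" by a JSON object that holds its "method" and its "body", one argument or row to a line. send_rows: Moves the arm, as the interface text tells. Its arguments: {"type":"object","properties":{"plan":{"type":"string"}},"required":["plan"]}

```bash
ls; mkdir -p pics
python3 - <<'E'
from plant import state, imaging, manip, spotter
import cv2
print(state())
for n in("scene","top","wrist"):
    cv2.imwrite(f"pics/{n}0.png",imaging.snapshot(n)); print(n,imaging.get_calibration(n))
E
```

```text
pics
{'time_s': 0.0, 'qpos': array([ 1.12800490e+00,  1.50965294e-01,  1.43798338e+00, -6.78068721e-07,
        1.55380065e+00, -1.33969715e-01]), 'dq': array([-0.00109685, -0.00190932,  0.00121554, -0.00176655,  0.0015625 ,
       -0.00143689]), 'joint_efforts': array([ 6.90093875e-03, -7.13057041e+01, -5.70895171e+01,  4.40123067e-04,
        8.77456740e-03, -1.47963988e-04]), 'tcp_pos': array([174.66613176, 547.58701183, 230.71097419]), 'orientation': array([-1.64152996e-04,  1.53797959e-01,  9.88102147e-01, -5.54547721e-04]), 'contact_force': array([ 0.31322805,  0.06868546, -0.64020989]), 'wrist_torque': array([0.0233315 , 0.0392697 , 0.01830405]), 'grip_width': 85.63492819108887}
scene {'fx': 502.79540655381754, 'fy': 502.79540655381754, 'cx': 321.78417780633913, 'cy': 244.35987606396853, 'R': array([[ 0.34689885,  0.9377084 ,  0.01908253],
       [ 0.69437666, -0.24309661, -0.67730723],
       [-0.63047778,  0.24820756, -0.73545277]]), 't': array([-238.57270972, -282.85675871, 1427.62334485])}
top {'fx': 473.7471210764192, 'fy': 473.7471210764192, 'cx': 322.09837887284027, 'cy': 242.35972153115551, 'R': array([[-0.02369009, -0.99971868,  0.00115376],
       [-0.99769484,  0.02356869, -0.06363591],
       [ 0.06359081, -0.00265864, -0.99797251]]), 't': array([ 59.66474604, 523.82746593, 985.05159581])}
wrist {'fx': 386.3686834256328, 'fy': 386.3686834256328, 'cx': 315.94236423068946, 'cy': 238.8809552565802, 'T_tool_cam': array([[ 1.55422604e-04, -9.65247840e-01, -2.61336151e-01,
         6.68743748e+01],
       [ 9.99999980e-01,  1.82383971e-04, -7.89141998e-05,
        -2.45139719e-01],
       [ 1.23835286e-04, -2.61336134e-01,  9.65247849e-01,
        -1.42878960e+02],
       [ 0.00000000e+00,  0.00000000e+00,  0.00000000e+00,
         1.00000000e+00]])}
```

View pics/scene0.png

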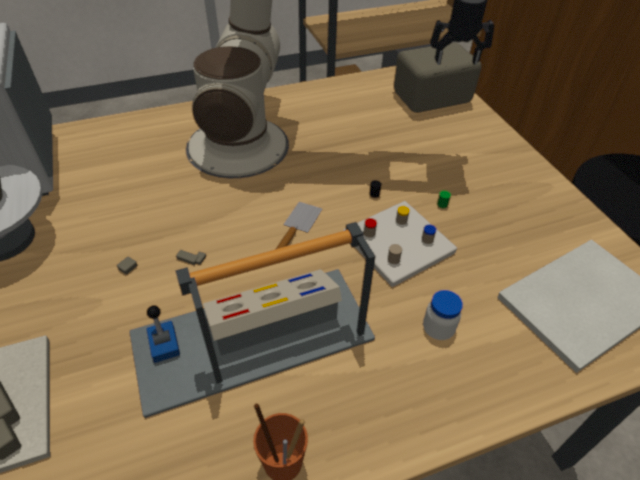

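View pics/top0.png

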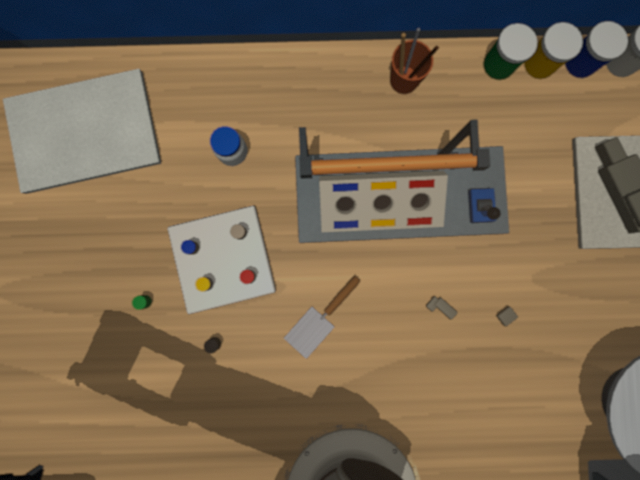

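View pics/wrist0.png

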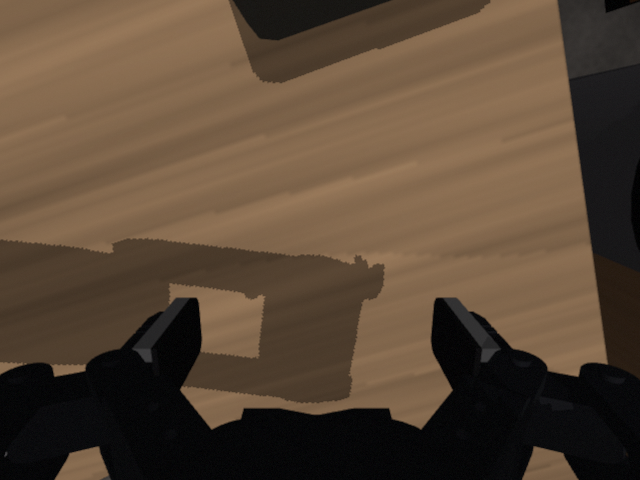

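The top view shows red (248,277), yellow (203,284), blue (190,247) and bare (238,231) on the bat. The pockets blue/yellow/red are at (346,205), (383,203), (420,202), and the toggle ball is near (490,212). The black and green look-alikes stand off the bat. Next I measure from both views.

```bash
cat > h.py <<'E'
from plant import state, imaging, manip, spotter
import numpy as np, cv2
from scipy.spatial.transform import Rotation as Ro
def Rq(q): return Ro.from_quat([q[1],q[2],q[3],q[0]]).as_matrix()
def cam(n,s=None):
    c=imaging.get_calibration(n); K=np.array([[c['fx'],0,c['cx']],[0,c['fy'],c['cy']],[0,0,1]])
    if n=='wrist':
        s=s or state(); T=np.eye(4);T[:3,:3]=Rq(s['orientation']);T[:3,3]=s['tcp_pos']
        W=np.linalg.inv(T@np.array(c['T_tool_cam'])); return K,W[:3,:3],W[:3,3]
    return K,np.array(c['R']),np.array(c['t'])
def ray(C,p):
    K,R,t=C; d=R.T@np.linalg.inv(K)@np.array([p[0],p[1],1.]); return -R.T@t,d/np.linalg.norm(d)
def tri(views):
    A=np.zeros((3,3));b=np.zeros(3)
    for C,p in views:
        o,d=ray(C,p);M=np.eye(3)-np.outer(d,d);A+=M;b+=M@o
    X=np.linalg.solve(A,b)
    return X,[float(np.linalg.norm((np.eye(3)-np.outer(d,d))@(X-o))) for o,d in (ray(C,p) for C,p in views)]
def onz(C,p,z):
    o,d=ray(C,p);return o+d*(z-o[2])/d[2]
def proj(C,X):
    K,R,t=C;v=K@(R@np.asarray(X,float)+t);return v[:2]/v[2]
E
python3 - <<'E'
from h import *
for n in('scene','top'):
    img=imaging.snapshot(n)
    for q in('red_center','blue_center','yellow_center','bare_center','switch_tip','lamp','bat','block','stand','pocket_red','pocket_blue','pocket_yellow'):
        try:
            r=spotter.outline_of(n,q)
            print(n,q,[(round(float(x['conf']),2),np.round(x['position'],1).tolist(),int(x['region'].sum())) for x in r][:5])
        except Exception as e: print(n,q,e)
    b=cv2.resize(img[150:320,130:530] if n=='top' else img[170:420,110:470],None,fx=2,fy=2,interpolation=cv2.INTER_CUBIC)
    cv2.imwrite(f'pics/{n}1.png',b)
print(state()['time_s'])
E
```

```text
scene red_center [(0.75, [369.1, 225.2], 197), (0.24, [154.2, 312.9], 223)]
scene blue_center [(0.64, [428.3, 233.6], 231), (0.44, [402.6, 243.6], 3974)]
scene yellow_center [(0.75, [443.8, 197.8], 233), (0.67, [373.3, 191.2], 179)]
scene bare_center [(0.74, [271.6, 299.9], 4748), (0.62, [394.6, 251.3], 249), (0.3, [300.8, 220.4], 933)]
scene switch_tip [(0.84, [155.7, 312.3], 259), (0.39, [268.7, 299.5], 4885)]
scene lamp [(0.7, [267.9, 259.5], 3200)]
scene bat [(0.71, [404.4, 248.1], 4048)]
scene block [(0.74, [126.5, 263.7], 264), (0.41, [267.6, 303.0], 4839)]
scene stand [(0.82, [247.9, 329.1], 24434)]
scene pocket_red [(0.58, [270.1, 302.9], 4949)]
scene pocket_blue [(0.87, [269.9, 302.8], 4831), (0.66, [154.3, 315.4], 275)]
scene pocket_yellow [(0.78, [268.4, 303.8], 4994)]
top red_center [(0.67, [248.0, 281.4], 220), (0.57, [507.6, 316.9], 277)]
top blue_center [(0.54, [190.7, 244.9], 239), (0.54, [379.5, 202.6], 7043)]
top yellow_center [(0.56, [399.8, 164.9], 3182), (0.54, [211.6, 348.7], 223), (0.52, [205.3, 284.4], 201), (0.38, [383.6, 200.9], 7153)]
top bare_center [(0.78, [237.9, 233.8], 195)]
top switch_tip [(0.69, [491.2, 211.9], 135)]
top lamp [(0.97, [400.0, 163.6], 3402)]
top bat [(0.97, [221.5, 260.3], 7427), (0.25, [399.5, 163.4], 3414)]
top block [(0.81, [380.2, 201.5], 6921), (0.49, [491.7, 209.9], 171)]
top stand [(0.92, [402.1, 193.3], 19424)]
top pocket_red [(0.65, [379.9, 198.7], 6948)]
top pocket_blue [(0.92, [381.1, 200.7], 7135), (0.68, [509.0, 316.8], 300)]
top pocket_yellow [(0.75, [382.1, 201.0], 6921), (0.39, [222.2, 260.0], 7159)]
1.45
```

Run:
```python
from h import *
C={n:cam(n) for n in('scene','top')}
cc={}
for n in('scene','top'):
    img=cv2.imread(f'pics/{n}0.png');h=cv2.cvtColor(img,cv2.COLOR_BGR2HSV)
    H,S,V=[h[...,i].astype(int) for i in range(3)]
    roi=np.zeros(H.shape,bool)
    if n=='scene': roi[190:330,190:450]=1
    else: roi[175:320,165:460]=1
    for col,m in dict(red=((H<6)|(H>174))&(S>170),yellow=(H>20)&(H<32)&(S>170)&(V>110),blue=(H>105)&(H<130)&(S>150)).items():
        nn,l,st,ce=cv2.connectedComponentsWithStats((m&roi).astype(np.uint8))
        for i in range(1,nn):
            if st[i,4]>25: print(n,col,st[i].tolist(),ce[i].round(1).tolist())
```

```text
scene red [365, 219, 11, 10, 86] [370.1, 223.2]
scene red [217, 295, 24, 8, 48] [228.7, 298.1]
scene red [223, 310, 25, 9, 65] [235.1, 313.8]
scene yellow [398, 206, 11, 9, 82] [403.0, 210.1]
scene yellow [254, 284, 23, 8, 63] [265.0, 287.4]
scene yellow [262, 298, 26, 9, 79] [274.5, 301.9]
scene blue [425, 225, 10, 10, 81] [429.5, 229.5]
scene blue [290, 275, 21, 6, 29] [299.9, 277.4]
scene blue [301, 287, 23, 8, 46] [312.0, 290.7]
scene blue [432, 291, 18, 27, 406] [441.6, 303.6]
top red [410, 180, 23, 7, 135] [420.9, 183.4]
top red [409, 218, 22, 6, 118] [419.9, 220.8]
top red [241, 271, 13, 12, 121] [246.9, 276.1]
top yellow [372, 182, 24, 7, 144] [383.3, 185.2]
top yellow [372, 220, 22, 6, 127] [382.6, 222.5]
top yellow [196, 278, 14, 13, 142] [202.7, 283.7]
top blue [334, 184, 23, 6, 119] [345.2, 186.7]
top blue [335, 222, 22, 5, 95] [345.3, 223.9]
top blue [182, 241, 13, 12, 129] [188.2, 246.5]
```

View pics/top1.png

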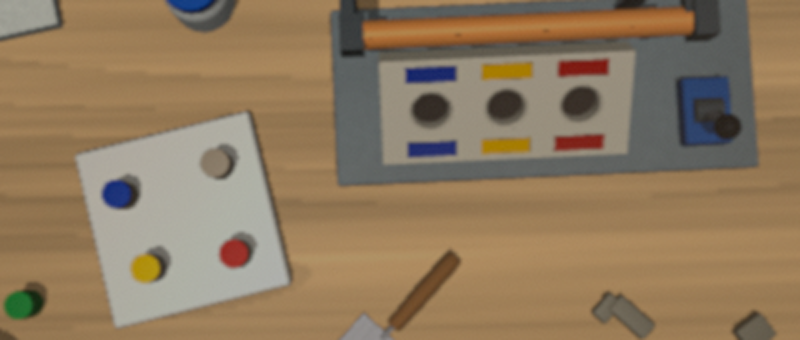

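View pics/scene1.png

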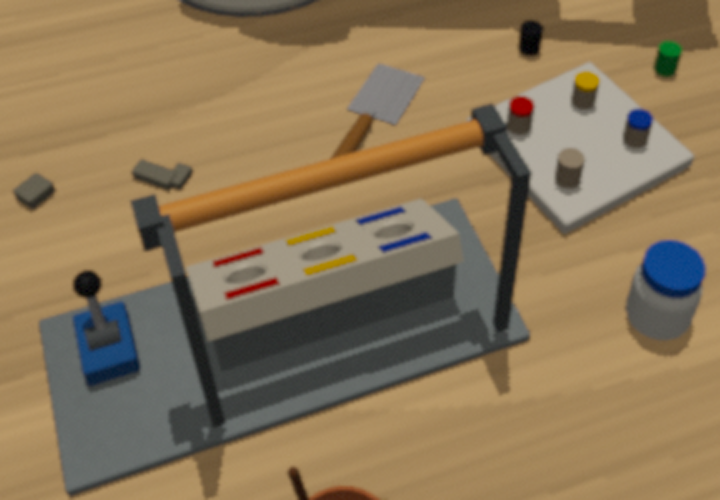

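Run:
```python
from h import *
S,T=cam('scene'),cam('top')
P=dict(red=((370.1,223.2),(246.9,276.1)),yel=((403,210.1),(202.7,283.7)),blu=((429.5,229.5),(188.2,246.5)),
 rU=((235.1,313.8),(420.9,183.4)),rD=((228.7,298.1),(419.9,220.8)),yU=((274.5,301.9),(383.3,185.2)),yD=((265,287.4),(382.6,222.5)),
 bU=((312,290.7),(345.2,186.7)),bD=((299.9,277.4),(345.3,223.9)),ball=((153.5,312),(493,213)),
 lampL=((186,281),(482,160)),lampR=((351,236),(308,167)))
R={}
for k,(a,b) in P.items():
    X,e=tri([(S,a),(T,b)]);R[k]=X;print(k,X.round(1),np.round(e,1))
for c in 'ryb':
    m=(R[c+'U']+R[c+'D'])/2;print(c,m.round(1),(R[c+'U']-R[c+'D']).round(1))
```

```text
red [457.9 201.9  50.9] [0.1 0.1]
yel [444.8 291.8  52.4] [0.5 0.5]
blu [521.  321.   51.1] [0.4 0.4]
rU [ 631.3 -149.9   95.3] [0.7 0.7]
rD [ 562.1 -151.9   56.4] [0.9 0.9]
yU [629.6 -75.1  95.8] [0.2 0.2]
yD [560.3 -76.5  56.1] [0.3 0.3]
bU [ 6.284e+02 -2.000e-01  9.600e+01] [0.2 0.2]
bD [559.   -1.1  55.6] [0.4 0.4]
ball [ 570.7 -291.1   87. ] [0.1 0.1]
lampL [ 643.2 -219.8  235.7] [2.6 2.6]
lampR [638.   68.  233.4] [0.4 0.4]
r [ 596.7 -150.9   75.9] [69.2  2.  38.9]
y [595.  -75.8  75.9] [69.4  1.4 39.7]
b [593.7  -0.7  75.8] [69.4  0.9 40.4]
```

```bash
cat >> h.py <<'E'
YAW=0.02
def Rt(tilt=0.,yaw=YAW):
    # tool x = -stand x (tilt 0), tool z down; tilt leans tool z uphill (+x)
    xs=np.array([np.cos(yaw),np.sin(yaw),0]);ys=np.array([-np.sin(yaw),np.cos(yaw),0]);zs=np.array([0,0,1.])
    z=np.sin(tilt)*xs-np.cos(tilt)*zs
    y=ys; x=np.cross(y,z)
    return np.stack([x,y,z],1)
def rows(target,Rtar,grip,n=None,start=None):
    s=state(); p,R=(s['tcp_pos'],Rq(s['orientation'])) if start is None else start
    p=np.array(p,float);target=np.array(target,float)
    w=Ro.from_matrix(R.T@Rtar).as_rotvec()
    k=max(np.abs(w).max()/np.radians(6),1e-9,np.linalg.norm(target-p)/25)
    n=n or int(np.ceil(k)); out=[]
    for i in range(n):
        Rn=R@Ro.from_rotvec(w/n).as_matrix()
        d=R.T@((target-p)/(n-i))/25; u=w/n/np.radians(6)
        d=np.round(d,2);u=np.round(u,2)
        out.append(' '.join(f'{v+0:g}' for v in [*d,*u,grip]))
        p=p+R@(d*25); R=R@Ro.from_rotvec(u*np.radians(6)).as_matrix()
    for i in range(0,n,5): print('; '.join(out[i:i+5]))
    return p,R
def show():
    s=state();R=Rq(s['orientation']);print('t',round(s['time_s'],2),'tcp',s['tcp_pos'].round(1),'z',R[:,2].round(3),'x',R[:,0].round(3),'F',s['contact_force'].round(1),'w',round(s['grip_width'],1))
E
python3 - <<'E'
from h import *
show()
rows([440,260,200],Rt(0),0.7)
print(manip.pinch_z)
E
```

```text
t 1.45 tcp [174.8 547.8 231.3] z [-0. -0. -1.] x [-0.953  0.304  0.   ] F [-0.5  0.5  0.4] w 85.3
-0.85 -0.48 0.08 0 0 -0.2 0.7; -0.84 -0.5 0.08 0 0 -0.2 0.7; -0.83 -0.52 0.08 0 0 -0.2 0.7; -0.82 -0.54 0.08 0 0 -0.2 0.7; -0.81 -0.55 0.08 0 0 -0.2 0.7
-0.79 -0.57 0.08 0 0 -0.2 0.7; -0.78 -0.59 0.08 0 0 -0.2 0.7; -0.77 -0.6 0.08 0 0 -0.2 0.7; -0.76 -0.62 0.08 0 0 -0.2 0.7; -0.74 -0.64 0.08 0 0 -0.2 0.7
-0.73 -0.65 0.08 0 0 -0.2 0.7; -0.72 -0.66 0.07 0 0 -0.2 0.7; -0.7 -0.68 0.08 0 0 -0.2 0.7; -0.69 -0.7 0.07 0 0 -0.2 0.7; -0.68 -0.71 0.08 0 0 -0.2 0.7
-0.66 -0.72 0.07 0 0 -0.2 0.7
18.700000000000003
```

Call:
{"method": "send_rows", "body": {
  "plan": "-0.85 -0.48 0.08 0 0 -0.2 0.7; -0.84 -0.5 0.08 0 0 -0.2 0.7; -0.83 -0.52 0.08 0 0 -0.2 0.7; -0.82 -0.54 0.08 0 0 -0.2 0.7; -0.81 -0.55 0.08 0 0 -0.2 0.7"
}}

```text
time_s: 1.87
tcp_pos: [258.4, 457.0, 221.2]
orientation: [0.0, 0.101, 0.995, -0.0]
contact_force: [0.2, -0.7, 0.1]
grip_width: 59.7
```

Call:
{"method": "send_rows", "body": {
  "plan": "-0.79 -0.57 0.08 0 0 -0.2 0.7; -0.78 -0.59 0.08 0 0 -0.2 0.7; -0.77 -0.6 0.08 0 0 -0.2 0.7; -0.76 -0.62 0.08 0 0 -0.2 0.7; -0.74 -0.64 0.08 0 0 -0.2 0.7"
}}

```text
time_s: 2.28
tcp_pos: [341.0, 366.9, 211.3]
orientation: [0.0, 0.049, 0.999, 0.0]
contact_force: [0.1, 0.2, -0.2]
grip_width: 60.2
```

Call:
{"method": "send_rows", "body": {
  "plan": "-0.73 -0.65 0.08 0 0 -0.2 0.7; -0.72 -0.66 0.07 0 0 -0.2 0.7; -0.7 -0.68 0.08 0 0 -0.2 0.7; -0.69 -0.7 0.07 0 0 -0.2 0.7; -0.68 -0.71 0.08 0 0 -0.2 0.7"
}}

```text
time_s: 2.7
tcp_pos: [424.1, 276.9, 201.8]
orientation: [0.0, -0.003, 1.0, 0.0]
contact_force: [-0.6, 0.5, -0.2]
grip_width: 60.1
```

Call:
{"method": "send_rows", "body": {
  "plan": "-0.66 -0.72 0.07 0 0 -0.2 0.7; 0 0 0 0 0 0 0.7; 0 0 0 0 0 0 0.7"
}}

```text
time_s: 2.95
tcp_pos: [440.5, 259.2, 199.9]
orientation: [-0.0, -0.012, 1.0, -0.0]
contact_force: [0.2, 0.7, -0.6]
grip_width: 59.6
```

Run:
```python
from h import *
show(); img=imaging.snapshot('wrist');cv2.imwrite('pics/w1.png',img)
C=cam('wrist')
h=cv2.cvtColor(img,cv2.COLOR_BGR2HSV);H,S,V=[h[...,i].astype(int) for i in range(3)]
for col,m in dict(red=((H<6)|(H>174))&(S>170)&(V>60),yellow=(H>20)&(H<32)&(S>170)&(V>100),blue=(H>105)&(H<130)&(S>150)&(V>50)).items():
    nn,l,st,ce=cv2.connectedComponentsWithStats(m.astype(np.uint8))
    for i in range(1,nn):
        if st[i,4]>60: print(col,st[i].tolist(),ce[i].round(1).tolist(),onz(C,ce[i],56).round(1))
```

```text
t 2.95 tcp [440.5 259.2 199.9] z [-0. -0. -1.] x [-1.    -0.024  0.   ] F [ 0.2  0.7 -0.6] w 59.6
red [225, 226, 38, 37, 1073] [243.2, 243.9] [456.2 204.1  56. ]
yellow [341, 213, 38, 30, 738] [357.7, 226.2] [439.9 291.8  56. ]
blue [372, 306, 22, 33, 557] [383.8, 321.8] [519.5 317.3  56. ]
blue [0, 347, 34, 19, 608] [15.5, 355.8] [558.5  11.2  56. ]
```

View pics/w1.png

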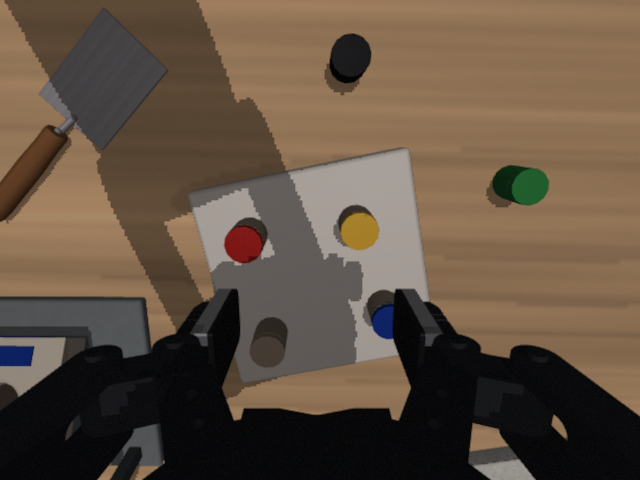

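Wrist view: red top at (244,244), yellow (360,231), blue (384,322), partly hidden by a finger, and bare (268,340). These agree with the two-camera measurement to about 2 mm. Approach red.

Run:
```python
from h import *
C=cam('wrist')
for p in((244,244.5),(360,231.5)): print(onz(C,p,56).round(1))
rows([457,203,110],Rt(0),0.7)
```

```text
[456.6 204.8  56. ]
[444.  293.7  56. ]
-0.12 -0.46 0.72 0 0 0.01 0.7; -0.13 -0.46 0.72 0 0 0.01 0.7; -0.13 -0.46 0.72 0 0 0.01 0.7; -0.12 -0.46 0.72 0 0 0.01 0.7; -0.13 -0.45 0.72 0 0 0.01 0.7
```

Call:
{"method": "send_rows", "body": {
  "plan": "-0.12 -0.46 0.72 0 0 0.01 0.7; -0.13 -0.46 0.72 0 0 0.01 0.7; -0.13 -0.46 0.72 0 0 0.01 0.7; -0.12 -0.46 0.72 0 0 0.01 0.7; -0.13 -0.45 0.72 0 0 0.01 0.7"
}}

```text
time_s: 3.42
tcp_pos: [456.6, 203.5, 109.5]
orientation: [0.0, -0.011, 1.0, 0.0]
contact_force: [-0.4, 0.2, 0.1]
grip_width: 59.7
```

Call:
{"method": "send_rows", "body": {
  "plan": "0 0 0 0 0 0 0.7; 0 0 0 0 0 0 0.7"
}}

```text
time_s: 3.58
tcp_pos: [456.5, 203.6, 109.9]
orientation: [-0.001, -0.01, 1.0, -0.0]
contact_force: [-1.0, -0.0, 1.0]
grip_width: 60.0
```

Run:
```python
from h import *
show(); s0=state(); img=imaging.snapshot('wrist');cv2.imwrite('pics/w2.png',img)
C=cam('wrist',s0)
h=cv2.cvtColor(img,cv2.COLOR_BGR2HSV);H,S,V=[h[...,i].astype(int) for i in range(3)]
m=((H<6)|(H>174))&(S>170)&(V>60)
nn,l,st,ce=cv2.connectedComponentsWithStats(m.astype(np.uint8))
for i in range(1,nn):
    if st[i,4]>60:
        print(st[i].tolist(),ce[i].round(1).tolist(),onz(C,ce[i],56).round(1))
        s1=dict(s0);s1['tcp_pos']=np.array([440.5,259.2,199.9]);q=np.array([0,-.012,1,0]);s1['orientation']=q
        print(tri([(C,ce[i]),(cam('wrist',s1),(244,244.5))]))
```

```text
t 3.58 tcp [456.5 203.6 109.9] z [-0.001 -0.    -1.   ] x [-1.    -0.021  0.001] F [-1. -0.  1.] w 60.0
[288, 239, 54, 51, 2134] [314.8, 264.0] [456.8 203.   56. ]
(array([458.71767665, 203.00608251,  50.2981926 ]), [0.0053152137047062465, 0.005315213704762299])
```

View pics/w2.png

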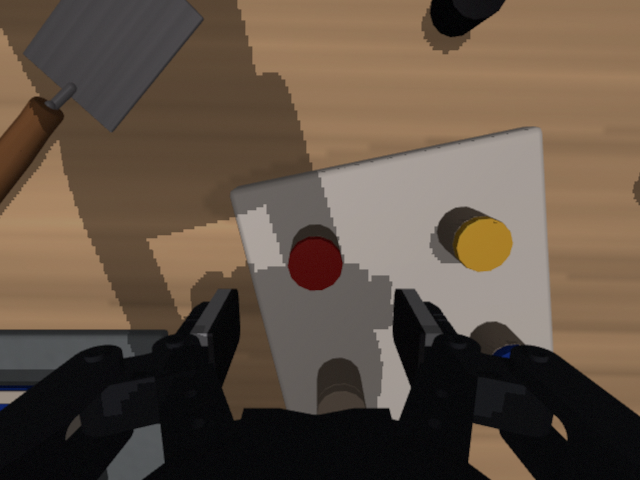

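The red top is at (315,264), centred between the open pads. Descend to TCP z≈31 and close.

Call:
{"method": "send_rows", "body": {
  "plan": "-0.02 -0.01 0.8 0 0 0 0.7; -0.02 -0.01 0.8 0 0 0 0.7; 0 0 0.8 0 0 0 0.7; 0 0 0.76 0 0 0 0.7; 0 0 0 0 0 0 0.7"
}}

```text
time_s: 4.05
tcp_pos: [456.8, 203.3, 29.2]
orientation: [-0.001, -0.011, 1.0, -0.0]
contact_force: [-1.1, 0.5, -0.4]
grip_width: 59.6
```

Call:
{"method": "send_rows", "body": {
  "plan": "0 0 0 0 0 0 0; 0 0 0 0 0 0 0; 0 0 0 0 0 0 0; 0 0 0 0 0 0 0; 0 0 0 0 0 0 0"
}}

```text
time_s: 4.47
tcp_pos: [459.0, 203.3, 33.1]
orientation: [0.001, -0.011, 1.0, 0.001]
contact_force: [-2.6, 1.6, 8.9]
grip_width: 28.5
```

Call:
{"method": "send_rows", "body": {
  "plan": "0 0 -0.8 0 0 0 0; 0 0 -1 0 0 0 0; 0 0 -1 0 0 0 0; 0 0 -1 0 0 0 0; 0 0 -1 0 0 0 0"
}}

```text
time_s: 4.88
tcp_pos: [458.2, 202.8, 153.8]
orientation: [0.001, -0.011, 1.0, 0.0]
contact_force: [0.6, -0.8, -0.2]
grip_width: 27.7
```

Run:
```python
from h import *
show(); img=imaging.snapshot('wrist');cv2.imwrite('pics/w3.png',img)
img=imaging.snapshot('scene');cv2.imwrite('pics/s3.png',cv2.resize(img[120:300,200:500],None,fx=2.5,fy=2.5))
```

```text
t 4.88 tcp [458.2 202.8 153.8] z [ 0.002  0.    -1.   ] x [-1.    -0.021 -0.002] F [ 0.6 -0.8 -0.2] w 27.7
```

View pics/w3.png

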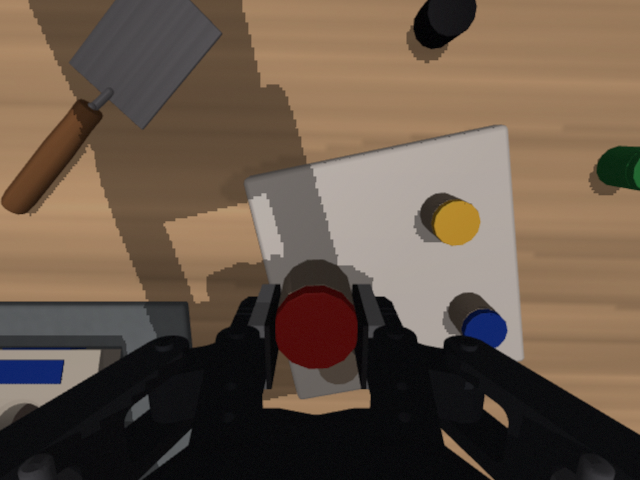

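View pics/s3.png

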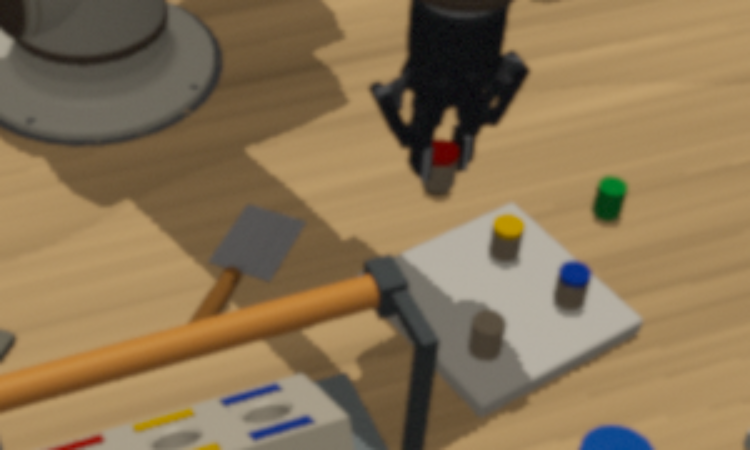

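Red is held centred, its top disc at (316,328). Now carry it to a hover on the red bore's axis, tilted 30°.

```bash
cat >> h.py <<'E'
M=dict(red=np.array([596.7,-150.9,75.9]),yellow=np.array([595.1,-75.8,75.9]),blue=np.array([593.6,-0.7,75.9]))
T30=np.radians(30)
N=-Rt(T30)[:,2]
E
python3 - <<'E'
from h import *
print(N)
rows(M['red']+N*75,Rt(T30),0)
E
```

```text
[-0.4999     -0.00999933  0.8660254 ]
-0.24 -0.95 0.04 0 -0.33 0 0; -0.24 -0.95 0.05 0 -0.33 0 0; -0.24 -0.95 0.06 0 -0.33 0 0; -0.24 -0.95 0.07 0 -0.33 0 0; -0.24 -0.95 0.07 0 -0.33 0 0
-0.23 -0.95 0.08 0 -0.33 0 0; -0.23 -0.95 0.09 0 -0.33 0 0; -0.23 -0.95 0.1 0 -0.33 0 0; -0.22 -0.95 0.11 0 -0.33 0 0; -0.22 -0.96 0.12 0 -0.33 0 0
-0.22 -0.95 0.12 0 -0.33 0 0; -0.21 -0.96 0.13 0 -0.33 0 0; -0.21 -0.95 0.14 0 -0.33 0 0; -0.2 -0.96 0.14 0 -0.33 0 0; -0.2 -0.95 0.15 0 -0.33 0 0
```

Call:
{"method": "send_rows", "body": {
  "plan": "-0.24 -0.95 0.04 0 -0.33 0 0; -0.24 -0.95 0.05 0 -0.33 0 0; -0.24 -0.95 0.06 0 -0.33 0 0; -0.24 -0.95 0.07 0 -0.33 0 0; -0.24 -0.95 0.07 0 -0.33 0 0"
}}

```text
time_s: 5.4
tcp_pos: [491.3, 83.7, 146.6]
orientation: [0.088, -0.011, 0.996, 0.001]
contact_force: [1.0, 0.4, -1.1]
grip_width: 28.1
```

Call:
{"method": "send_rows", "body": {
  "plan": "-0.23 -0.95 0.08 0 -0.33 0 0; -0.23 -0.95 0.09 0 -0.33 0 0; -0.23 -0.95 0.1 0 -0.33 0 0; -0.22 -0.95 0.11 0 -0.33 0 0; -0.22 -0.96 0.12 0 -0.33 0 0"
}}

```text
time_s: 5.82
tcp_pos: [524.3, -34.9, 141.4]
orientation: [0.173, -0.01, 0.985, 0.001]
contact_force: [0.7, 0.5, -0.2]
grip_width: 28.2
```

Call:
{"method": "send_rows", "body": {
  "plan": "-0.22 -0.95 0.12 0 -0.33 0 0; -0.21 -0.96 0.13 0 -0.33 0 0; -0.21 -0.95 0.14 0 -0.33 0 0; -0.2 -0.96 0.14 0 -0.33 0 0; -0.2 -0.95 0.15 0 -0.33 0 0"
}}

```text
time_s: 6.23
tcp_pos: [557.5, -153.7, 136.4]
orientation: [0.258, -0.01, 0.966, 0.002]
contact_force: [1.4, 0.8, -0.4]
grip_width: 28.0
```

Call:
{"method": "send_rows", "body": {
  "plan": "0 0 0 0 0 0 0; 0 0 0 0 0 0 0"
}}

```text
time_s: 6.4
tcp_pos: [557.0, -153.4, 135.6]
orientation: [0.256, -0.009, 0.967, 0.002]
contact_force: [0.5, 0.1, -0.3]
grip_width: 28.0
```

Run:
```python
from h import *
show(); s=state();C=cam('wrist',s);img=imaging.snapshot('wrist')
for k in M: 
    p=proj(C,M[k]);print(k,p.round(1)); cv2.drawMarker(img,tuple(int(v) for v in p),(0,255,0),0,10)
p=proj(C,s['tcp_pos']);print(p)
cv2.imwrite('pics/w4.png',img)
img=imaging.snapshot('scene');cv2.imwrite('pics/s4.png',cv2.resize(img[150:390,110:430],None,fx=2.5,fy=2.5))
rows(M['red']+N*45,Rt(T30),0)
```

```text
t 6.4 tcp [ 557.  -153.4  135.6] z [ 0.495  0.009 -0.869] x [-0.869 -0.016 -0.495] F [ 0.5  0.1 -0.3] w 28.0
red [318.8 261.1]
yellow [447.3 260.9]
blue [575.9 260.8]
[315.95805329 305.84424031]
-0.09 0 0.53 0 -0.03 0 0; -0.08 0.01 0.54 0 -0.03 0 0
```

View pics/w4.png

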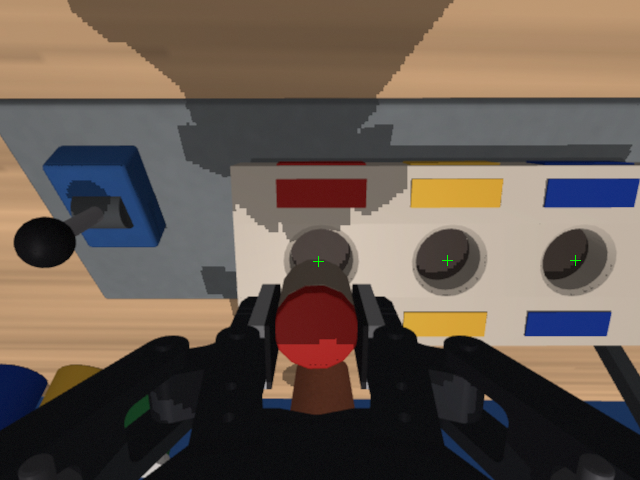

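View pics/s4.png

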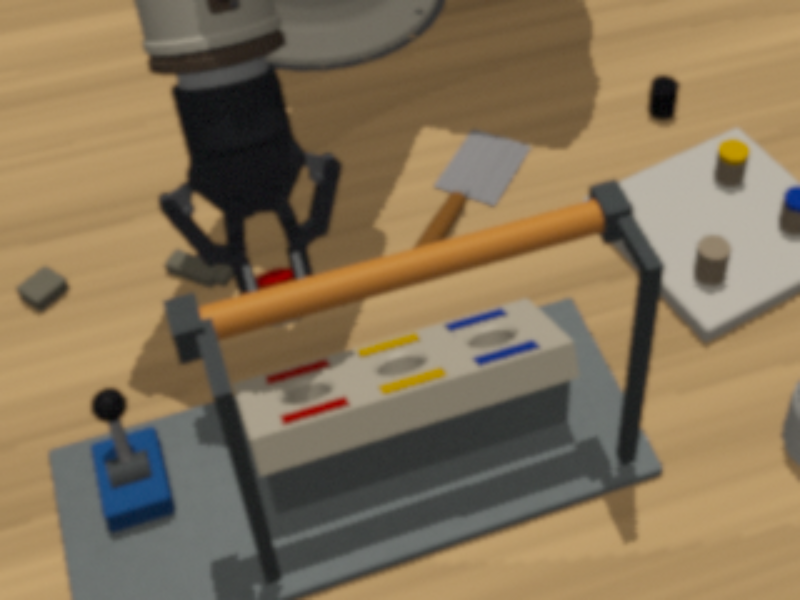

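The wrist view shows the projected mouths on the bores: yellow marker (447,261) against ring centre about (449,261). The plug hangs above the red bore.

Run:
```python
from h import *
show(); show(); a=M['red']+N*45; print(a)
rows(a,Rt(T30),0,2)
```

```text
t 6.5 tcp [ 557.2 -152.   135.9] z [ 0.495  0.01  -0.869] x [-0.868 -0.018 -0.495] F [ 0.2 -0.2 -0.2] w 27.9
t 6.5 tcp [ 557.2 -152.   135.9] z [ 0.495  0.01  -0.869] x [-0.868 -0.018 -0.495] F [ 0.2 -0.2 -0.2] w 27.9
[ 574.20449985 -151.34997     114.87114317]
-0.09 0 0.53 0 -0.03 0 0; -0.08 0.01 0.54 0 -0.03 0 0
```

Call:
{"method": "send_rows", "body": {
  "plan": "-0.09 0 0.53 0 -0.03 0 0; -0.08 0.01 0.54 0 -0.03 0 0; 0 0 0 0 0 0 0; 0 0 0 0 0 0 0; 0 0 0 0 0 0 0"
}}

```text
time_s: 6.92
tcp_pos: [574.2, -151.1, 115.0]
orientation: [0.259, -0.011, 0.966, 0.003]
contact_force: [-0.4, 0.7, 0.2]
grip_width: 28.1
```

Run:
```python
from h import *
show(); s=state();C=cam('wrist',s);img=imaging.snapshot('wrist')
p=proj(C,M['red']);print(p); cv2.drawMarker(img,tuple(int(v) for v in p),(0,255,0),0,10)
a=M['red']+N*45;print(a); R=Rq(s['orientation']);print(R.T@(a-s['tcp_pos']))
cv2.imwrite('pics/w5.png',cv2.resize(img[150:400,160:480],None,fx=2.4,fy=2.4))
rows(M['red']+N*4,Rt(T30),0,4)
```

```text
t 6.92 tcp [ 574.2 -151.1  115. ] z [ 0.501  0.011 -0.865] x [-0.865 -0.019 -0.501] F [-0.4  0.7  0.2] w 28.1
[315.30758414 268.06301726]
[ 574.20449985 -151.34997     114.87114317]
[ 0.08243504 -0.28169721  0.13122922]
0 0 0.41 0 0 0 0; 0 0 0.41 0 0 0 0; 0.01 0 0.42 0 0 0 0; 0 0 0.41 0 0 0 0
```

View pics/w5.png

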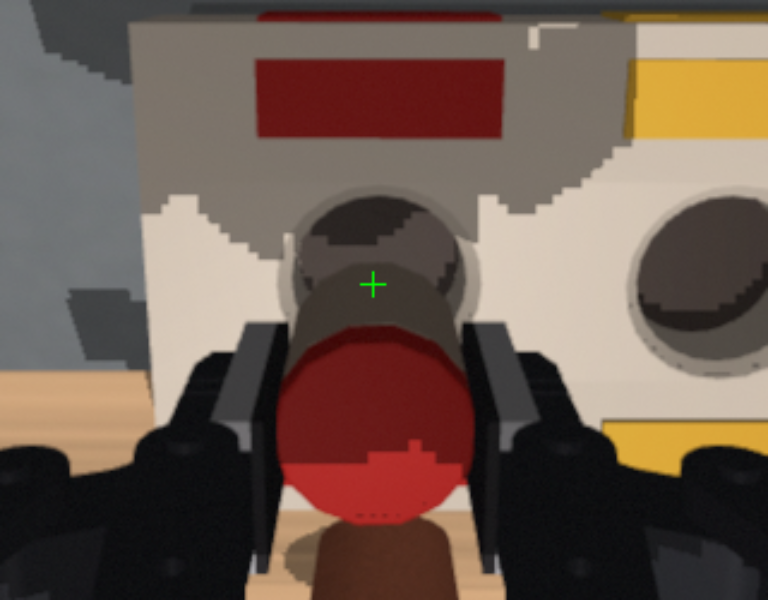

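The ring centre is about 3 px (1.5–2 mm) to +y of the marker. Correct by +1.2 mm and insert.

Call:
{"method": "send_rows", "body": {
  "plan": "0 0.05 0.41 0 0 0 0; 0 0 0.41 0 0 0 0; 0 0 0.42 0 0 0 0; 0 0 0 0 0 0 0"
}}

```text
time_s: 7.3
tcp_pos: [589.7, -149.7, 84.9]
orientation: [0.258, -0.01, 0.966, 0.003]
contact_force: [-0.3, 0.3, -1.4]
grip_width: 28.2
```

Run:
```python
from h import *
show(); s=state(); print(Rq(s['orientation']).T@(s['tcp_pos']-M['red']))
img=imaging.snapshot('wrist')
cv2.imwrite('pics/w6.png',cv2.resize(img[150:400,160:480],None,fx=2.4,fy=2.4))
```

```text
t 7.3 tcp [ 589.7 -149.7   84.9] z [ 0.499  0.012 -0.867] x [-0.867 -0.018 -0.499] F [-0.3  0.3 -1.4] w 28.2
[  1.58400363   1.37780075 -11.30500348]
```

View pics/w6.png

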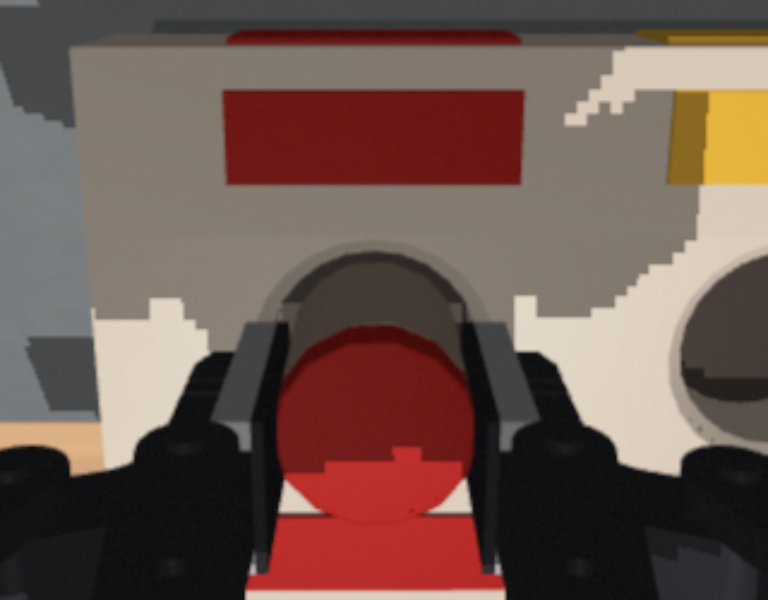

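The plug is entering the bore with no force. Trim 1.2 mm uphill and go 7 mm deeper.

Call:
{"method": "send_rows", "body": {
  "plan": "-0.05 -0.02 0.15 0 0 0 0; 0 0 0.14 0 0 0 0; 0 0 0 0 0 0 0"
}}

```text
time_s: 7.6
tcp_pos: [594.6, -150.5, 81.4]
orientation: [0.259, -0.01, 0.966, 0.003]
contact_force: [0.1, 0.6, -1.6]
grip_width: 27.9
```

Run:
```python
from h import *
show(); s=state(); print(Rq(s['orientation']).T@(s['tcp_pos']-M['red']))
```

```text
t 7.6 tcp [ 594.6 -150.5   81.4] z [ 0.501  0.011 -0.866] x [-0.865 -0.018 -0.501] F [ 0.1  0.6 -1.6] w 27.9
[-0.95423784  0.4027815  -5.83271779]
```

Call:
{"method": "send_rows", "body": {
  "plan": "0 0 0 0 0 0 0.5; 0 0 0 0 0 0 0.5; 0 0 0 0 0 0 0.5; 0 0 0 0 0 0 0.5"
}}

```text
time_s: 7.93
tcp_pos: [594.5, -150.6, 82.1]
orientation: [0.259, -0.01, 0.966, 0.003]
contact_force: [0.7, -0.4, -0.1]
grip_width: 42.6
```

Call:
{"method": "send_rows", "body": {
  "plan": "0 0 -0.6 0 0 0 0.5; 0 0 -1 0 0 0 0.5; 0 0 -1 0 0 0 0.5; 0 0 0 0 0 0 0.5"
}}

```text
time_s: 8.27
tcp_pos: [561.9, -151.9, 142.5]
orientation: [0.261, -0.01, 0.965, 0.001]
contact_force: [0.6, 0.0, 1.1]
grip_width: 42.4
```

Run:
```python
from h import *
show()
img=imaging.snapshot('wrist')
cv2.imwrite('pics/w7.png',img)
rows([444,291.5,200],Rt(0),0.7)
```

```text
t 8.27 tcp [ 561.9 -151.9  142.5] z [ 0.505  0.008 -0.863] x [-0.863 -0.019 -0.505] F [0.6 0.  1.1] w 42.4
0.13 0.94 -0.23 0 0.27 0 0.7; 0.14 0.94 -0.22 0 0.27 0 0.7; 0.15 0.94 -0.22 0 0.27 0 0.7; 0.15 0.94 -0.21 0 0.27 0 0.7; 0.16 0.94 -0.21 0 0.27 0 0.7
0.16 0.94 -0.2 0 0.27 0 0.7; 0.17 0.94 -0.2 0 0.27 0 0.7; 0.18 0.94 -0.19 0 0.27 0 0.7; 0.18 0.94 -0.19 0 0.27 0 0.7; 0.19 0.94 -0.18 0 0.27 0 0.7
0.19 0.94 -0.18 0 0.27 0 0.7; 0.2 0.94 -0.17 0 0.27 0 0.7; 0.2 0.93 -0.17 0 0.27 0 0.7; 0.21 0.94 -0.16 0 0.27 0 0.7; 0.21 0.93 -0.16 0 0.27 0 0.7
0.21 0.94 -0.15 0 0.27 0 0.7; 0.22 0.93 -0.15 0 0.27 0 0.7; 0.23 0.94 -0.14 0 0.27 0 0.7; 0.22 0.93 -0.13 0 0.27 0 0.7
```

View pics/w7.png

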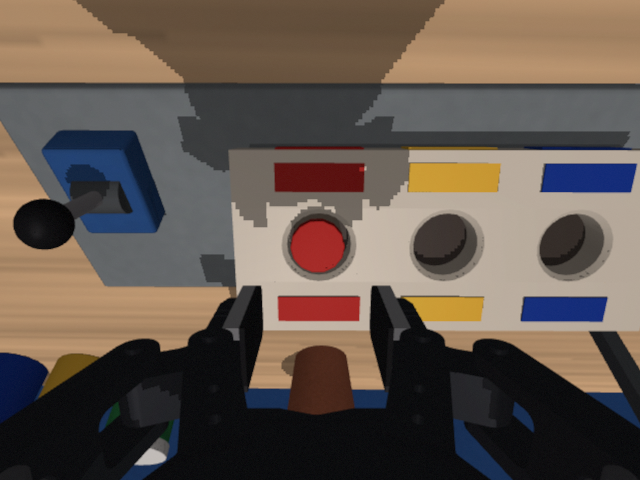

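The red plug is seated, its disc at (318,246) inside the bore ring and small enough to be fully down. Next is yellow.

Call:
{"method": "send_rows", "body": {
  "plan": "0.13 0.94 -0.23 0 0.27 0 0.7; 0.14 0.94 -0.22 0 0.27 0 0.7; 0.15 0.94 -0.22 0 0.27 0 0.7; 0.15 0.94 -0.21 0 0.27 0 0.7; 0.16 0.94 -0.21 0 0.27 0 0.7"
}}

```text
time_s: 8.73
tcp_pos: [530.4, -33.4, 153.7]
orientation: [0.19, -0.01, 0.982, 0.002]
contact_force: [-1.0, 0.1, -0.1]
grip_width: 60.1
```

Call:
{"method": "send_rows", "body": {
  "plan": "0.16 0.94 -0.2 0 0.27 0 0.7; 0.17 0.94 -0.2 0 0.27 0 0.7; 0.18 0.94 -0.19 0 0.27 0 0.7; 0.18 0.94 -0.19 0 0.27 0 0.7; 0.19 0.94 -0.18 0 0.27 0 0.7"
}}

```text
time_s: 9.15
tcp_pos: [499.4, 83.8, 169.5]
orientation: [0.12, -0.011, 0.993, 0.001]
contact_force: [0.5, -0.1, -0.1]
grip_width: 59.5
```

Call:
{"method": "send_rows", "body": {
  "plan": "0.19 0.94 -0.18 0 0.27 0 0.7; 0.2 0.94 -0.17 0 0.27 0 0.7; 0.2 0.93 -0.17 0 0.27 0 0.7; 0.21 0.94 -0.16 0 0.27 0 0.7; 0.21 0.93 -0.16 0 0.27 0 0.7"
}}

```text
time_s: 9.57
tcp_pos: [468.1, 200.3, 185.3]
orientation: [0.049, -0.011, 0.999, 0.0]
contact_force: [-0.3, 0.3, -0.8]
grip_width: 59.8
```

Call:
{"method": "send_rows", "body": {
  "plan": "0.21 0.94 -0.15 0 0.27 0 0.7; 0.22 0.93 -0.15 0 0.27 0 0.7; 0.23 0.94 -0.14 0 0.27 0 0.7; 0.22 0.93 -0.13 0 0.27 0 0.7; 0 0 0 0 0 0 0.7"
}}

```text
time_s: 9.98
tcp_pos: [443.3, 295.2, 198.2]
orientation: [-0.008, -0.012, 1.0, 0.0]
contact_force: [0.2, 0.3, -1.4]
grip_width: 59.9
```

Run:
```python
from h import *
show();rows([444.5,291.7,100],Rt(0),0.7)
```

```text
t 9.98 tcp [443.3 295.2 198.2] z [-0.015  0.    -1.   ] x [-1.    -0.023  0.015] F [ 0.2  0.3 -1.4] w 59.9
-0.03 -0.04 0.98 0 -0.04 0.01 0.7; -0.02 -0.03 0.98 0 -0.04 0.01 0.7; -0.02 -0.04 0.98 0 -0.04 0.01 0.7; -0.01 -0.03 0.99 0 -0.04 0.01 0.7
```

Call:
{"method": "send_rows", "body": {
  "plan": "-0.03 -0.04 0.98 0 -0.04 0 0.7; -0.02 -0.03 0.98 0 -0.04 0 0.7; -0.02 -0.02 0.98 0 -0.04 0 0.7; -0.01 0 0.9 0 -0.02 0 0.7; 0 0 0 0 0 0 0.7"
}}

```text
time_s: 10.4
tcp_pos: [443.3, 288.7, 98.1]
orientation: [-0.002, -0.011, 1.0, -0.001]
contact_force: [-1.3, 0.3, -0.9]
grip_width: 59.4
```

Run:
```python
from h import *
s=state();C=cam('wrist',s);show(); img=imaging.snapshot('wrist');cv2.imwrite('pics/w8.png',img)
h=cv2.cvtColor(img,cv2.COLOR_BGR2HSV);H,S,V=[h[...,i].astype(int) for i in range(3)]
m=(H>18)&(H<32)&(S>170)&(V>60)
nn,l,st,ce=cv2.connectedComponentsWithStats(m.astype(np.uint8))
for i in range(1,nn):
    if st[i,4]>200:
        c=(st[i,0]+st[i,2]/2-.5,st[i,1]+st[i,3]/2-.5);print(st[i].tolist(),ce[i].round(1).tolist(),onz(C,c,54).round(1))
```

```text
t 10.4 tcp [443.3 288.7  98.1] z [-0.004 -0.003 -1.   ] x [-1.    -0.021  0.004] F [-1.3  0.3 -0.9] w 59.4
[296, 243, 57, 57, 2512] [323.9, 271.4] [443.8 292.7  54. ]
```

View pics/w8.png

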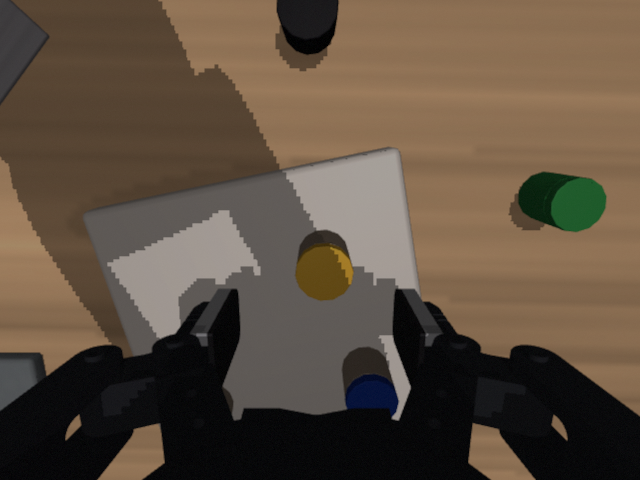

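Yellow top at (324,271), at (444,292.5). Descend with the correction and grip.

Call:
{"method": "send_rows", "body": {
  "plan": "-0.02 0.07 0.68 0 0.02 0 0.7; -0.02 0.07 0.68 0 0.02 0 0.7; 0 0 0.68 0 0 0 0.7; 0 0 0.68 0 0 0 0.7; 0 0 0 0 0 0 0.7"
}}

```text
time_s: 10.87
tcp_pos: [445.6, 292.8, 33.4]
orientation: [-0.002, -0.011, 1.0, -0.001]
contact_force: [-0.6, 0.1, -1.2]
grip_width: 59.8
```

Call:
{"method": "send_rows", "body": {
  "plan": "0 0 0 0 0 0 0; 0 0 0 0 0 0 0; 0 0 0 0 0 0 0; 0 0 0 0 0 0 0; 0 0 0 0 0 0 0"
}}

```text
time_s: 11.28
tcp_pos: [447.1, 293.7, 36.9]
orientation: [0.0, -0.011, 1.0, 0.001]
contact_force: [-1.4, -0.6, 7.5]
grip_width: 28.1
```

Call:
{"method": "send_rows", "body": {
  "plan": "0 0 -0.8 0 0 0 0; 0 0 -1 0 0 0 0; 0 0 -1 0 0 0 0; 0 0 -1 0 0 0 0; 0 0 -1 0 0 0 0"
}}

```text
time_s: 11.7
tcp_pos: [446.5, 293.3, 157.5]
orientation: [-0.0, -0.011, 1.0, 0.0]
contact_force: [0.6, -0.5, -0.1]
grip_width: 27.7
```

Run:
```python
from h import *
show();imaging.snapshot('top');img=imaging.snapshot('wrist');cv2.imwrite('pics/w9.png',img);show()
rows(M['yellow']+N*60+np.array([0,1,0]),Rt(T30),0)
```

```text
t 11.7 tcp [446.5 293.3 157.5] z [-0.001  0.001 -1.   ] x [-1.    -0.021  0.001] F [ 0.6 -0.5 -0.1] w 27.7
t 11.8 tcp [448.1 294.  160.2] z [ 0.005  0.003 -1.   ] x [-1.    -0.021 -0.005] F [-0.7  0.8 -0.8] w 27.7
-0.27 -0.93 0.08 0 -0.31 0 0; -0.27 -0.93 0.09 0 -0.31 0 0; -0.27 -0.93 0.1 0 -0.31 0 0; -0.26 -0.93 0.11 0 -0.31 0 0; -0.26 -0.93 0.11 0 -0.31 0 0
-0.26 -0.93 0.12 0 -0.31 0 0; -0.25 -0.93 0.13 0 -0.31 0 0; -0.25 -0.93 0.14 0 -0.31 0 0; -0.24 -0.93 0.15 0 -0.31 0 0; -0.24 -0.93 0.15 0 -0.31 0 0
-0.23 -0.93 0.16 0 -0.31 0 0; -0.23 -0.93 0.17 0 -0.31 0 0; -0.22 -0.93 0.18 0 -0.31 0 0; -0.22 -0.93 0.18 0 -0.31 0 0; -0.21 -0.93 0.19 0 -0.31 0 0
-0.2 -0.93 0.2 0 -0.31 0 0
```

View pics/w9.png

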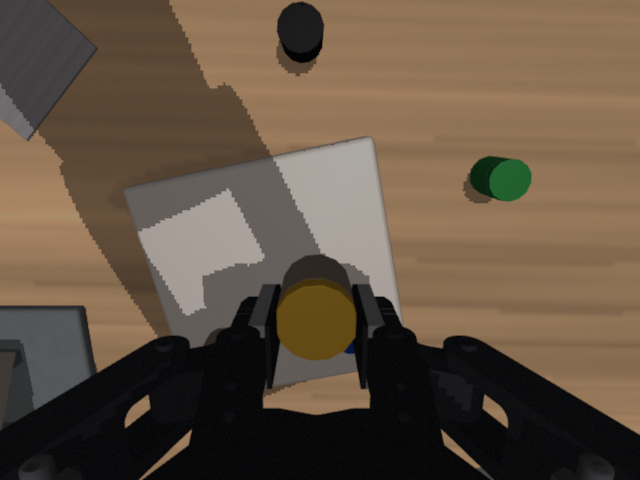

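Yellow is held centred (317,320), about 4 mm further out than red. Carry it to the hover.

Call:
{"method": "send_rows", "body": {
  "plan": "-0.27 -0.93 0.08 0 -0.31 0 0; -0.27 -0.93 0.09 0 -0.31 0 0; -0.27 -0.93 0.1 0 -0.31 0 0; -0.26 -0.93 0.11 0 -0.31 0 0; -0.26 -0.93 0.11 0 -0.31 0 0"
}}

```text
time_s: 12.22
tcp_pos: [483.1, 176.7, 145.2]
orientation: [0.081, -0.011, 0.997, 0.001]
contact_force: [0.5, -0.1, -0.6]
grip_width: 27.5
```

Call:
{"method": "send_rows", "body": {
  "plan": "-0.26 -0.93 0.12 0 -0.31 0 0; -0.25 -0.93 0.13 0 -0.31 0 0; -0.25 -0.93 0.14 0 -0.31 0 0; -0.24 -0.93 0.15 0 -0.31 0 0; -0.24 -0.93 0.15 0 -0.31 0 0"
}}

```text
time_s: 12.63
tcp_pos: [519.6, 61.0, 135.4]
orientation: [0.162, -0.01, 0.987, 0.001]
contact_force: [0.9, 0.2, -0.7]
grip_width: 27.8
```

Call:
{"method": "send_rows", "body": {
  "plan": "-0.23 -0.93 0.16 0 -0.31 0 0; -0.23 -0.93 0.17 0 -0.31 0 0; -0.22 -0.93 0.18 0 -0.31 0 0; -0.22 -0.93 0.18 0 -0.31 0 0; -0.21 -0.93 0.19 0 -0.31 0 0"
}}

```text
time_s: 13.05
tcp_pos: [556.1, -54.6, 125.6]
orientation: [0.241, -0.01, 0.97, 0.002]
contact_force: [0.4, 1.4, -0.4]
grip_width: 28.2
```

Call:
{"method": "send_rows", "body": {
  "plan": "-0.2 -0.93 0.2 0 -0.31 0 0; 0 0 0 0 0 0 0; 0 0 0 0 0 0 0; 0 0 0 0 0 0 0; 0 0 0 0 0 0 0"
}}

```text
time_s: 13.47
tcp_pos: [563.1, -75.7, 123.2]
orientation: [0.256, -0.011, 0.967, 0.003]
contact_force: [0.9, 0.5, -1.0]
grip_width: 27.8
```

Run:
```python
from h import *
show(); s=state();C=cam('wrist',s);img=imaging.snapshot('wrist')
print(Rq(s['orientation']).T@(s['tcp_pos']-M['yellow']))
p=proj(C,M['yellow']);print(p); cv2.drawMarker(img,tuple(int(v) for v in p),(0,255,0),0,10)
cv2.imwrite('pics/w10.png',cv2.resize(img[150:400,160:480],None,fx=2.4,fy=2.4))
rows(M['yellow']+N*22+np.array([0,1,0]),Rt(T30),0,4)
```

```text
t 13.47 tcp [563.1 -75.7 123.2] z [ 0.494  0.011 -0.869] x [-0.869 -0.019 -0.495] F [ 0.9  0.5 -1. ] w 27.8
[  4.37510797   0.81312076 -56.95935352]
[314.43983882 268.63791135]
-0.04 0 0.35 0 -0.01 0 0; -0.04 0 0.35 0 -0.01 0 0; -0.04 0 0.35 0 -0.01 0 0; -0.05 0 0.35 0 -0.01 0 0
```

View pics/w10.png

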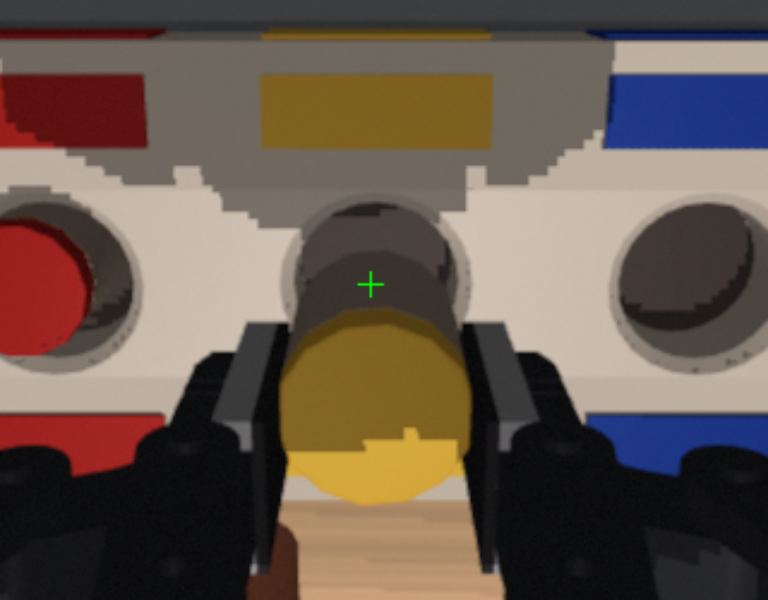

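Lateral alignment is good: ring centre and plug both at x≈375. Apply the 4 mm uphill shift while descending.

Call:
{"method": "send_rows", "body": {
  "plan": "-0.08 0 0.35 0 -0.04 0 0; -0.08 0 0.35 0 0 0 0; 0 0 0.35 0 0 0 0; 0 0 0 0 0 0 0; 0 0 0 0 0 0 0"
}}

```text
time_s: 13.93
tcp_pos: [579.5, -75.7, 100.9]
orientation: [0.257, -0.01, 0.966, 0.003]
contact_force: [0.1, 0.5, -0.1]
grip_width: 27.7
```

Run:
```python
from h import *
show(); s=state();C=cam('wrist',s);img=imaging.snapshot('wrist')
print(Rq(s['orientation']).T@(s['tcp_pos']-M['yellow']))
cv2.imwrite('pics/w11.png',cv2.resize(img[150:400,160:480],None,fx=2.4,fy=2.4))
```

```text
t 13.93 tcp [579.5 -75.7 100.9] z [ 0.496  0.011 -0.868] x [-0.868 -0.018 -0.497] F [ 0.1  0.5 -0.1] w 27.7
[  1.13171337   0.46806289 -29.43333053]
```

View pics/w11.png

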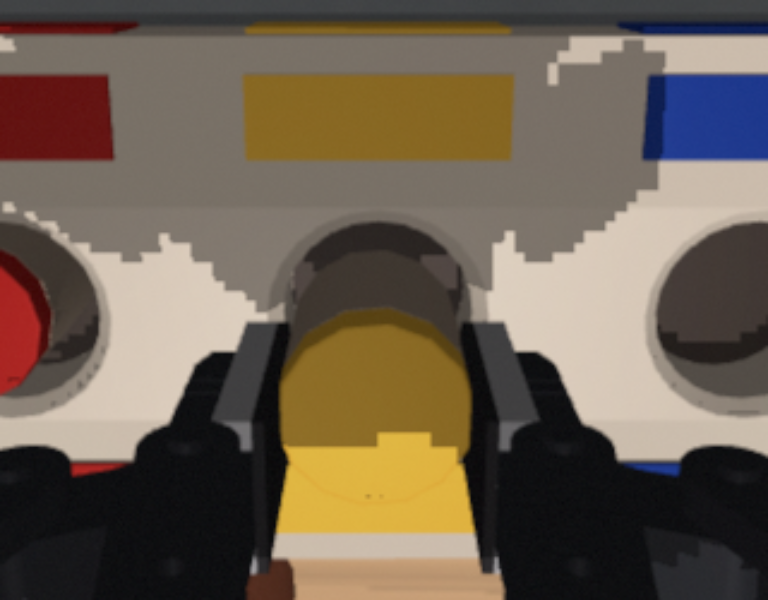

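Call:
{"method": "send_rows", "body": {
  "plan": "-0.04 0.01 0.23 0 -0.02 0 0; 0 0 0.23 0 0 0 0; 0 0 0.22 0 0 0 0; 0 0 0 0 0 0 0"
}}

```text
time_s: 14.32
tcp_pos: [588.9, -75.5, 86.5]
orientation: [0.258, -0.01, 0.966, 0.003]
contact_force: [0.4, -0.1, -1.1]
grip_width: 28.1
```

Run:
```python
from h import *
show(); s=state();C=cam('wrist',s);img=imaging.snapshot('wrist')
print(Rq(s['orientation']).T@(s['tcp_pos']-M['yellow']))
cv2.imwrite('pics/w12.png',cv2.resize(img[150:400,160:480],None,fx=2.4,fy=2.4))
```

```text
t 14.32 tcp [588.9 -75.5  86.5] z [ 0.499  0.011 -0.867] x [-0.867 -0.018 -0.499] F [ 0.4 -0.1 -1.1] w 28.1
[  0.05601122   0.39761481 -12.27206371]
```

View pics/w12.png

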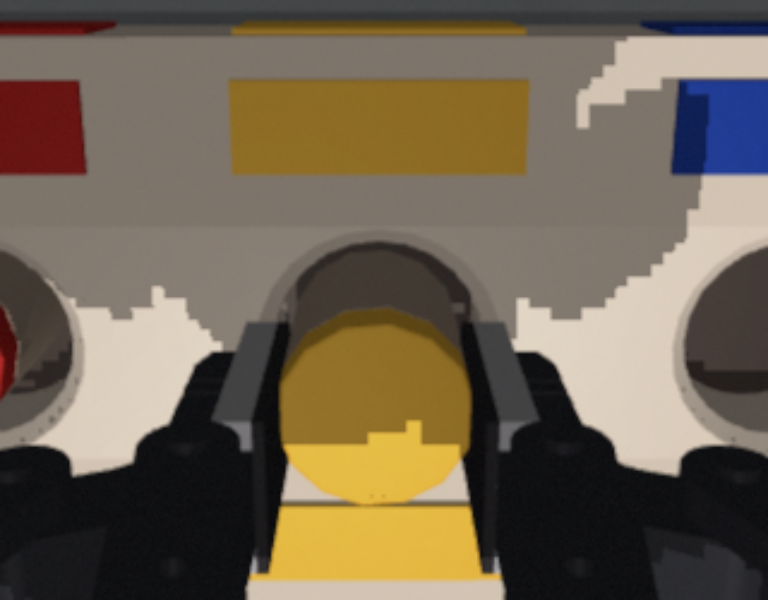

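It is in the bore with no force. Go 5 mm more and release.

Call:
{"method": "send_rows", "body": {
  "plan": "0 0 0.2 0 0 0 0; 0 0 0 0 0 0 0; 0 0 0 0 0 0 0.5; 0 0 0 0 0 0 0.5; 0 0 0 0 0 0 0.5"
}}

```text
time_s: 14.78
tcp_pos: [591.5, -75.6, 83.7]
orientation: [0.259, -0.01, 0.966, 0.003]
contact_force: [0.5, 0.4, 0.4]
grip_width: 42.6
```

Call:
{"method": "send_rows", "body": {
  "plan": "0 0 0 0 0 0 0.5; 0 0 -0.5 0 0 0 0.5; 0 0 -1 0 0 0 0.5; 0 0 -1 0 0 0 0.5; 0 0 0 0 0 0 0.5"
}}

```text
time_s: 15.2
tcp_pos: [560.3, -76.7, 141.9]
orientation: [0.261, -0.01, 0.965, 0.002]
contact_force: [0.5, -1.0, 2.0]
grip_width: 42.7
```

Run:
```python
from h import *
show(); s=state();C=cam('wrist',s);img=imaging.snapshot('wrist')
cv2.imwrite('pics/w13.png',img)
rows([520,319,190],Rt(0),0.7)
```

```text
t 15.2 tcp [560.3 -76.7 141.9] z [ 0.504  0.009 -0.864] x [-0.864 -0.019 -0.504] F [ 0.5 -1.   2. ] w 42.7
0.01 0.93 -0.14 0 0.3 0 0.7; 0.01 0.93 -0.14 0 0.3 0 0.7; 0.01 0.93 -0.14 0 0.3 0 0.7; 0.02 0.93 -0.14 0 0.3 0 0.7; 0.02 0.93 -0.14 0 0.3 0 0.7
0.03 0.93 -0.14 0 0.3 0 0.7; 0.03 0.93 -0.14 0 0.3 0 0.7; 0.04 0.93 -0.14 0 0.3 0 0.7; 0.04 0.93 -0.13 0 0.3 0 0.7; 0.05 0.94 -0.13 0 0.3 0 0.7
0.05 0.93 -0.13 0 0.3 0 0.7; 0.05 0.94 -0.13 0 0.3 0 0.7; 0.06 0.93 -0.13 0 0.3 0 0.7; 0.06 0.94 -0.13 0 0.3 0 0.7; 0.07 0.93 -0.12 0 0.3 0 0.7
0.07 0.94 -0.13 0 0.3 0 0.7; 0.07 0.93 -0.12 0 0.3 0 0.7
```

View pics/w13.png

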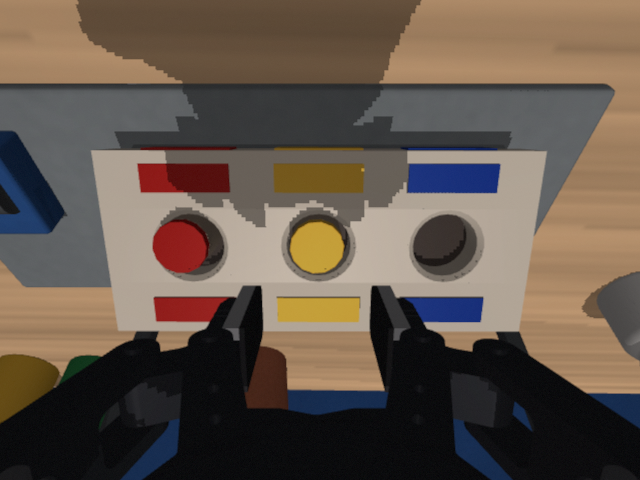

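Yellow is seated at (318,247), the same size as red. Now blue.

Call:
{"method": "send_rows", "body": {
  "plan": "0.01 0.93 -0.14 0 0.3 0 0.7; 0.01 0.93 -0.14 0 0.3 0 0.7; 0.01 0.93 -0.14 0 0.3 0 0.7; 0.02 0.93 -0.14 0 0.3 0 0.7; 0.02 0.93 -0.14 0 0.3 0 0.7"
}}

```text
time_s: 15.67
tcp_pos: [548.2, 40.9, 152.0]
orientation: [0.181, -0.01, 0.983, 0.002]
contact_force: [-0.3, 0.2, -1.5]
grip_width: 60.2
```

Call:
{"method": "send_rows", "body": {
  "plan": "0.03 0.93 -0.14 0 0.3 0 0.7; 0.03 0.93 -0.14 0 0.3 0 0.7; 0.04 0.93 -0.14 0 0.3 0 0.7; 0.04 0.93 -0.13 0 0.3 0 0.7; 0.05 0.94 -0.13 0 0.3 0 0.7"
}}

```text
time_s: 16.08
tcp_pos: [536.1, 157.4, 166.7]
orientation: [0.103, -0.011, 0.995, 0.001]
contact_force: [0.4, -0.5, 0.7]
grip_width: 59.6
```

Call:
{"method": "send_rows", "body": {
  "plan": "0.05 0.93 -0.13 0 0.3 0 0.7; 0.05 0.94 -0.13 0 0.3 0 0.7; 0.06 0.93 -0.13 0 0.3 0 0.7; 0.06 0.94 -0.13 0 0.3 0 0.7; 0.07 0.93 -0.12 0 0.3 0 0.7"
}}

```text
time_s: 16.5
tcp_pos: [524.1, 274.0, 181.3]
orientation: [0.025, -0.011, 1.0, 0.0]
contact_force: [1.3, -0.1, 0.1]
grip_width: 59.5
```

Call:
{"method": "send_rows", "body": {
  "plan": "0.07 0.9 -0.13 0 0.3 0 0.7; 0.07 0.8 -0.12 0 0.2 0 0.7; 0 0 0 0 0 0 0.7; 0 0 0 0 0 0 0.7; 0 0 0 0 0 0 0.7"
}}

```text
time_s: 16.92
tcp_pos: [519.7, 314.7, 187.2]
orientation: [-0.0, -0.011, 1.0, -0.0]
contact_force: [0.5, -0.5, -0.2]
grip_width: 60.0
```

Run:
```python
from h import *
show();rows([520,319,100],Rt(0),0.7)
```

```text
t 16.92 tcp [519.7 314.7 187.2] z [-0.001 -0.001 -1.   ] x [-1.    -0.021  0.001] F [ 0.5 -0.5 -0.2] w 60.0
0 0.04 0.87 0 0 0 0.7; -0.01 0.04 0.87 0 0 0 0.7; 0 0.05 0.87 0 0 0 0.7; -0.01 0.04 0.88 0 0 0 0.7
```

Call:
{"method": "send_rows", "body": {
  "plan": "0 0.04 0.87 0 0 0 0.7; -0.01 0.04 0.87 0 0 0 0.7; 0 0.05 0.87 0 0 0 0.7; -0.01 0.04 0.88 0 0 0 0.7; 0 0 0 0 0 0 0.7"
}}

```text
time_s: 17.33
tcp_pos: [518.5, 317.7, 96.6]
orientation: [-0.003, -0.01, 1.0, -0.001]
contact_force: [-0.9, 0.7, -1.0]
grip_width: 59.5
```

Call:
{"method": "send_rows", "body": {
  "plan": "0 0 0 0 0 0 0.7; 0 0 0 0 0 0 0.7"
}}

```text
time_s: 17.5
tcp_pos: [520.7, 318.9, 102.3]
orientation: [0.001, -0.01, 1.0, 0.0]
contact_force: [0.7, 0.1, -0.3]
grip_width: 59.6
```

Run:
```python
from h import *
s=state();C=cam('wrist',s);show(); img=imaging.snapshot('wrist');cv2.imwrite('pics/w14.png',img)
h=cv2.cvtColor(img,cv2.COLOR_BGR2HSV);H,S,V=[h[...,i].astype(int) for i in range(3)]
m=(H>105)&(H<130)&(S>150)&(V>50)
nn,l,st,ce=cv2.connectedComponentsWithStats(m.astype(np.uint8))
for i in range(1,nn):
    if st[i,4]>200:
        c=(st[i,0]+st[i,2]/2-.5,st[i,1]+st[i,3]/2-.5);print(st[i].tolist(),ce[i].round(1).tolist(),onz(C,c,54).round(1))
```

```text
t 17.5 tcp [520.7 318.9 102.3] z [ 0.001  0.    -1.   ] x [-1.    -0.021 -0.001] F [ 0.7  0.1 -0.3] w 59.6
[293, 241, 56, 53, 2300] [320.9, 267.1] [520.8 321.4  54. ]
```

View pics/w14.png

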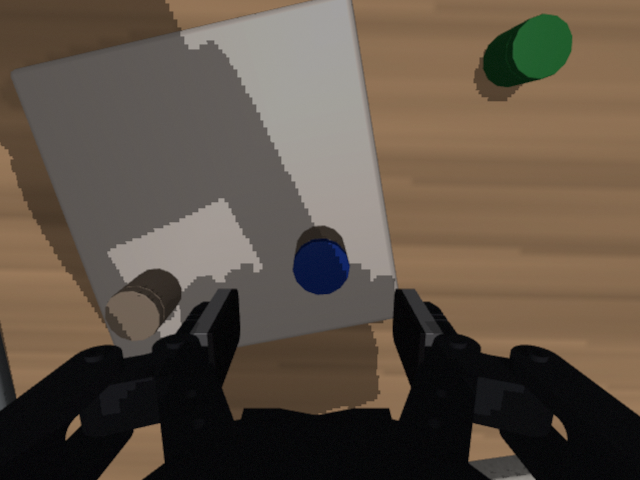

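Blue top at (321,267); bare is at (140,300), clear of the fingers. Descend with +2.3 mm in y and grip.

Call:
{"method": "send_rows", "body": {
  "plan": "0 0.05 0.71 0 0 0 0.7; 0 0.04 0.71 0 0 0 0.7; 0 0 0.71 0 0 0 0.7; 0 0 0.71 0 0 0 0.7; 0 0 0 0 0 0 0.7"
}}

```text
time_s: 17.97
tcp_pos: [519.3, 320.9, 28.1]
orientation: [-0.001, -0.01, 1.0, -0.001]
contact_force: [0.5, -0.3, -0.8]
grip_width: 59.8
```

Call:
{"method": "send_rows", "body": {
  "plan": "0 0 0 0 0 0 0; 0 0 0 0 0 0 0; 0 0 0 0 0 0 0; 0 0 0 0 0 0 0; 0 0 0 0 0 0 0"
}}

```text
time_s: 18.38
tcp_pos: [521.0, 321.9, 32.2]
orientation: [0.001, -0.011, 1.0, 0.001]
contact_force: [-0.8, -0.6, 7.1]
grip_width: 28.4
```

Call:
{"method": "send_rows", "body": {
  "plan": "0 0 -0.8 0 0 0 0; 0 0 -1 0 0 0 0; 0 0 -1 0 0 0 0; 0 0 -1 0 0 0 0; 0 0 -1 0 0 0 0"
}}

```text
time_s: 18.8
tcp_pos: [520.2, 321.6, 152.7]
orientation: [0.001, -0.011, 1.0, 0.0]
contact_force: [0.5, 0.5, -0.1]
grip_width: 27.9
```

Call:
{"method": "send_rows", "body": {
  "plan": "0 0 0 0 0 0 0; 0 0 0 0 0 0 0"
}}

```text
time_s: 18.97
tcp_pos: [520.9, 321.9, 152.6]
orientation: [0.002, -0.011, 1.0, 0.001]
contact_force: [-0.4, -0.1, -1.3]
grip_width: 27.9
```

Run:
```python
from h import *
show();img=imaging.snapshot('wrist');cv2.imwrite('pics/w15.png',img);show()
rows(M['blue']+N*60+np.array([0,1,0]),Rt(T30),0)
```

```text
t 18.97 tcp [520.9 321.9 152.6] z [ 0.004  0.002 -1.   ] x [-1.    -0.021 -0.004] F [-0.4 -0.1 -1.3] w 27.9
t 19.02 tcp [520.3 321.6 151. ] z [ 0.002  0.001 -1.   ] x [-1.    -0.021 -0.002] F [-0.4 -0.1 -0.8] w 28.3
-0.1 -0.92 0.07 0 -0.36 0 0; -0.1 -0.92 0.07 0 -0.36 0 0; -0.1 -0.92 0.07 0 -0.36 0 0; -0.1 -0.92 0.08 0 -0.36 0 0; -0.09 -0.92 0.08 0 -0.36 0 0
-0.09 -0.92 0.08 0 -0.36 0 0; -0.09 -0.92 0.09 0 -0.36 0 0; -0.08 -0.92 0.09 0 -0.36 0 0; -0.08 -0.93 0.09 0 -0.36 0 0; -0.08 -0.92 0.1 0 -0.36 0 0
-0.07 -0.93 0.1 0 -0.36 0 0; -0.07 -0.92 0.1 0 -0.36 0 0; -0.07 -0.93 0.11 0 -0.36 0 0; -0.06 -0.92 0.1 0 -0.36 0 0
```

View pics/w15.png

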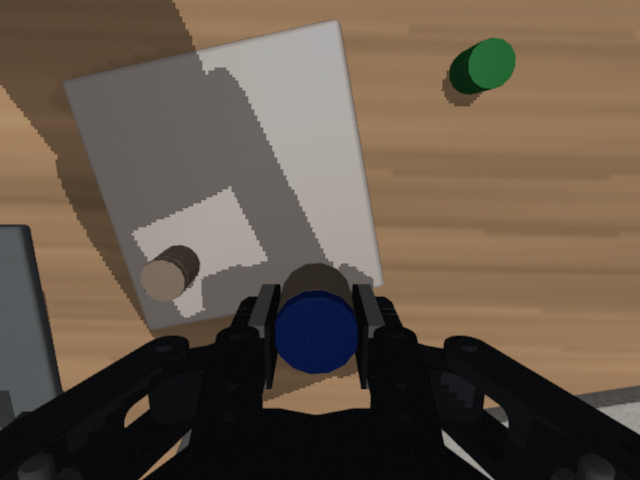

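Call:
{"method": "send_rows", "body": {
  "plan": "-0.1 -0.92 0.07 0 -0.36 0 0; -0.1 -0.92 0.07 0 -0.36 0 0; -0.1 -0.92 0.07 0 -0.36 0 0; -0.1 -0.92 0.08 0 -0.36 0 0; -0.09 -0.92 0.08 0 -0.36 0 0"
}}

```text
time_s: 19.43
tcp_pos: [535.0, 205.7, 140.7]
orientation: [0.094, -0.011, 0.995, 0.001]
contact_force: [1.2, -0.1, -0.9]
grip_width: 27.9
```

Call:
{"method": "send_rows", "body": {
  "plan": "-0.09 -0.92 0.08 0 -0.36 0 0; -0.09 -0.92 0.09 0 -0.36 0 0; -0.08 -0.92 0.09 0 -0.36 0 0; -0.08 -0.93 0.09 0 -0.36 0 0; -0.08 -0.92 0.1 0 -0.36 0 0"
}}

```text
time_s: 19.85
tcp_pos: [550.5, 90.8, 132.7]
orientation: [0.188, -0.01, 0.982, 0.002]
contact_force: [0.2, 0.3, -1.3]
grip_width: 27.9
```

Call:
{"method": "send_rows", "body": {
  "plan": "-0.07 -0.93 0.1 0 -0.36 0 0; -0.07 -0.92 0.1 0 -0.36 0 0; -0.07 -0.9 0.11 0 -0.36 0 0; -0.06 -0.9 0.1 0 -0.36 0 0; 0 0 0 0 0 0 0"
}}

```text
time_s: 20.27
tcp_pos: [562.3, -2.0, 125.4]
orientation: [0.261, -0.009, 0.965, 0.002]
contact_force: [-0.7, 0.3, -0.5]
grip_width: 28.5
```

Call:
{"method": "send_rows", "body": {
  "plan": "0 0 0 0 0 0 0; 0 0 0 0 0 0 0; 0 0 0 0 0 0 0"
}}

```text
time_s: 20.52
tcp_pos: [563.3, 1.6, 127.0]
orientation: [0.26, -0.01, 0.965, 0.003]
contact_force: [0.7, 0.6, -0.6]
grip_width: 28.3
```

Run:
```python
from h import *
show(); s=state();C=cam('wrist',s);img=imaging.snapshot('wrist')
print(Rq(s['orientation']).T@(s['tcp_pos']-M['blue']))
p=proj(C,M['blue']);print(p); cv2.drawMarker(img,tuple(int(v) for v in p),(0,255,0),0,10)
cv2.imwrite('pics/w16.png',cv2.resize(img[150:400,160:480],None,fx=2.4,fy=2.4))
rows(M['blue']+N*28+np.array([0,1,0]),Rt(T30),0,3)
```

```text
t 20.52 tcp [563.3   1.6 127. ] z [ 0.503  0.011 -0.864] x [-0.864 -0.019 -0.503] F [ 0.7  0.6 -0.6] w 28.3
[  0.41753968   2.9187709  -59.36416894]
[310.62926805 260.37820886]
-0.01 -0.03 0.42 0 0.01 0.01 0; 0 -0.03 0.42 0 0.01 0.01 0; -0.01 -0.02 0.42 0 0.01 0.01 0
```

View pics/w16.png

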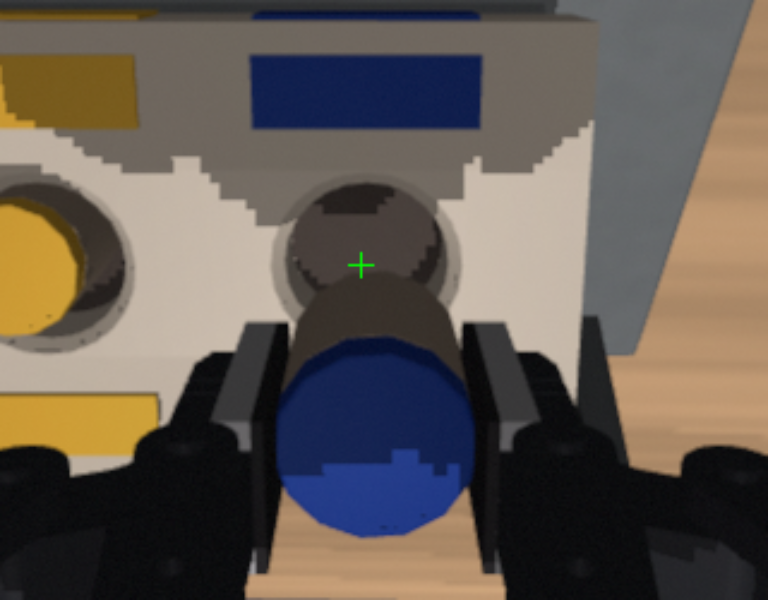

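Ring centre x≈366, plug x≈376, so shift about 2 mm to −y, as planned.

Call:
{"method": "send_rows", "body": {
  "plan": "-0.01 -0.04 0.42 0 0.01 0 0; 0 -0.03 0.42 0 0.01 0 0; -0.01 -0.01 0.42 0 0.01 0 0; 0 0 0 0 0 0 0; 0 0 0 0 0 0 0"
}}

```text
time_s: 20.98
tcp_pos: [579.4, -0.6, 98.7]
orientation: [0.258, -0.01, 0.966, 0.003]
contact_force: [-0.2, 0.0, 0.4]
grip_width: 28.1
```

Run:
```python
from h import *
show(); s=state();C=cam('wrist',s);img=imaging.snapshot('wrist')
print(Rq(s['orientation']).T@(s['tcp_pos']-M['blue']))
cv2.imwrite('pics/w17.png',cv2.resize(img[150:400,160:480],None,fx=2.4,fy=2.4))
```

```text
t 20.98 tcp [579.4  -0.6  98.7] z [ 0.499  0.011 -0.867] x [-0.866 -0.018 -0.499] F [-0.2  0.   0.4] w 28.1
[  0.89593892   0.39929012 -26.80534462]
```

View pics/w17.png

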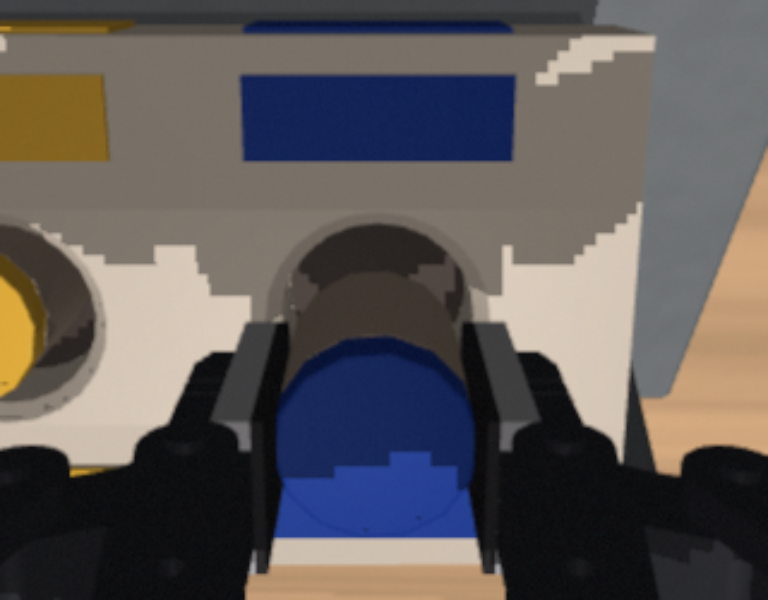

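Aligned (bar centre 378, plug 376). Insert to TCP about 6 mm above the face.

Call:
{"method": "send_rows", "body": {
  "plan": "-0.03 0.01 0.28 0 0 0 0; 0 0 0.28 0 0 0 0; 0 0 0.25 0 0 0 0; 0 0 0 0 0 0 0; 0 0 0 0 0 0 0"
}}

```text
time_s: 21.45
tcp_pos: [590.3, -0.3, 82.3]
orientation: [0.259, -0.01, 0.966, 0.003]
contact_force: [0.0, -0.9, 0.3]
grip_width: 28.3
```

Run:
```python
from h import *
show(); s=state();C=cam('wrist',s);img=imaging.snapshot('wrist')
print(Rq(s['orientation']).T@(s['tcp_pos']-M['blue']))
cv2.imwrite('pics/w18.png',cv2.resize(img[150:400,160:480],None,fx=2.4,fy=2.4))
```

```text
t 21.45 tcp [ 5.903e+02 -3.000e-01  8.230e+01] z [ 0.5    0.011 -0.866] x [-0.866 -0.018 -0.5  ] F [ 0.  -0.9  0.3] w 28.3
[-0.34460266  0.45479286 -7.19648364]
```

View pics/w18.png

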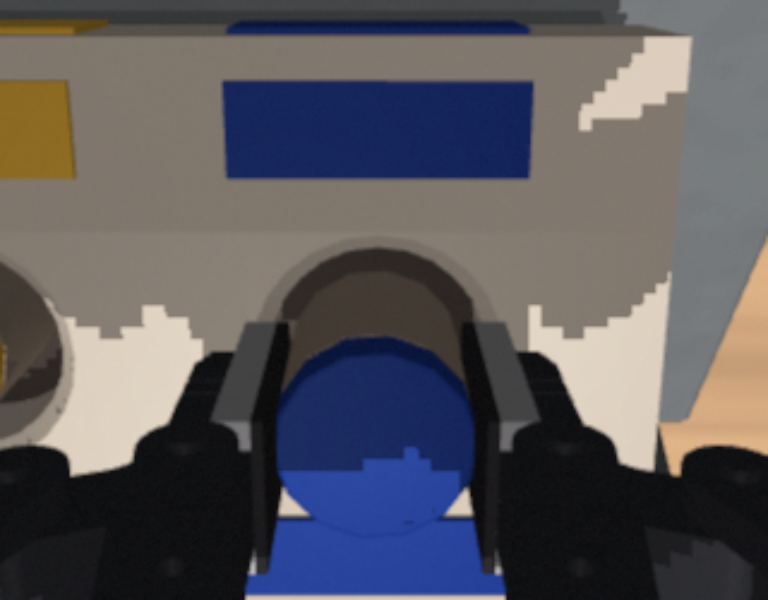

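Call:
{"method": "send_rows", "body": {
  "plan": "0 0 0.08 0 0 0 0; 0 0 0 0 0 0 0; 0 0 0 0 0 0 0.5; 0 0 0 0 0 0 0.5; 0 0 0 0 0 0 0.5"
}}

```text
time_s: 21.92
tcp_pos: [591.4, -0.4, 81.3]
orientation: [0.259, -0.01, 0.966, 0.003]
contact_force: [-0.6, -0.2, 0.6]
grip_width: 42.5
```

Call:
{"method": "send_rows", "body": {
  "plan": "0 0 0 0 0 0 0.5; 0 0 -0.5 0 0 0 0.5; 0 0 -1 0 0 0 0.5; 0 0 -1 0 0 0 0.5; 0 0 0 0 0 0 0.5"
}}

```text
time_s: 22.33
tcp_pos: [560.2, -1.1, 139.5]
orientation: [0.262, -0.01, 0.965, 0.002]
contact_force: [1.6, -0.2, 1.9]
grip_width: 42.7
```

Run:
```python
from h import *
show(); img=imaging.snapshot('wrist')
cv2.imwrite('pics/w19.png',img)
img=imaging.snapshot('scene');cv2.imwrite('pics/s19.png',cv2.resize(img[200:400,110:390],None,fx=2.8,fy=2.8))
```

```text
t 22.33 tcp [560.2  -1.1 139.5] z [ 0.505  0.01  -0.863] x [-0.863 -0.019 -0.505] F [ 1.6 -0.2  1.9] w 42.7
```

View pics/w19.png

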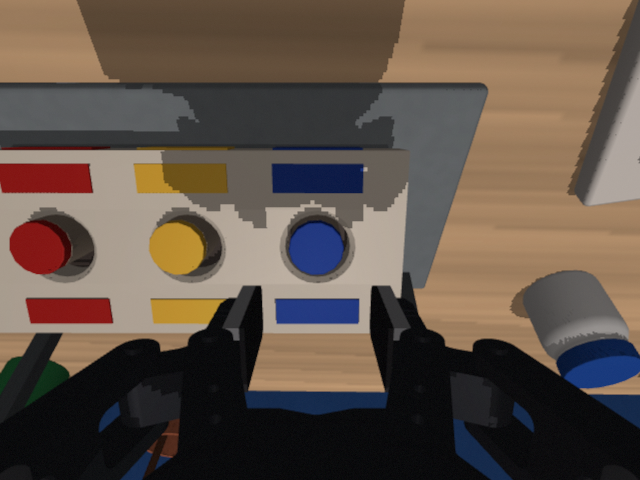

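View pics/s19.png

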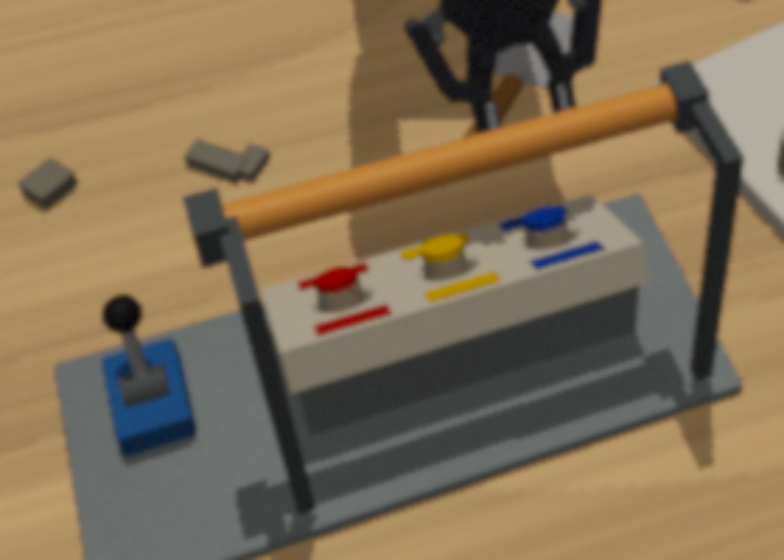

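All three are seated at the same height: discs (41,247), (178,248), (316,248), only caps proud. Now shut the fingers and go to the robot side of the toggle ball, keeping the 30° tilt.

Run:
```python
from h import *
a=rows([515,-292,125],Rt(T30),0)
print()
a=rows([522,-292,66],Rt(T30),0,start=a)
```

```text
0.17 -0.97 -0.05 0 0 0 0; 0.17 -0.97 -0.05 0 0 0 0; 0.17 -0.97 -0.05 0 0 0 0; 0.17 -0.97 -0.05 0 0 0 0; 0.17 -0.96 -0.05 0 0 0 0
0.17 -0.97 -0.06 0 0 0 0; 0.16 -0.96 -0.05 0 0 0 0; 0.17 -0.97 -0.06 0 0 0 0; 0.16 -0.96 -0.05 0 0 0 0; 0.17 -0.97 -0.06 0 0 0 0
0.16 -0.96 -0.05 0 0 0 0; 0.17 -0.97 -0.06 0 0 0 0

0.31 0 0.73 0 0.01 0 0; 0.32 0 0.73 0 0.01 0 0; 0.31 0 0.73 0 0.01 0 0
```

Call:
{"method": "send_rows", "body": {
  "plan": "0.17 -0.97 -0.05 0 0 0 0; 0.17 -0.97 -0.05 0 0 0 0; 0.17 -0.97 -0.05 0 0 0 0; 0.17 -0.97 -0.05 0 0 0 0; 0.17 -0.96 -0.05 0 0 0 0"
}}

```text
time_s: 22.85
tcp_pos: [540.8, -123.4, 128.9]
orientation: [0.259, -0.01, 0.966, 0.003]
contact_force: [1.0, 1.2, -0.1]
grip_width: 0.1
```

Call:
{"method": "send_rows", "body": {
  "plan": "0.17 -0.97 -0.06 0 0 0 0; 0.16 -0.96 -0.05 0 0 0 0; 0.17 -0.97 -0.06 0 0 0 0; 0.16 -0.96 -0.05 0 0 0 0; 0.17 -0.97 -0.06 0 0 0 0"
}}

```text
time_s: 23.27
tcp_pos: [521.8, -244.8, 124.5]
orientation: [0.259, -0.01, 0.966, 0.003]
contact_force: [0.0, 0.7, -0.2]
grip_width: 0.0
```

Call:
{"method": "send_rows", "body": {
  "plan": "0.16 -0.96 -0.05 0 0 0 0; 0.17 -0.9 -0.06 0 0 0 0; 0 0 0 0 0 0 0; 0 0 0 0 0 0 0; 0 0 0 0 0 0 0"
}}

```text
time_s: 23.68
tcp_pos: [514.6, -289.9, 123.0]
orientation: [0.259, -0.01, 0.966, 0.003]
contact_force: [0.3, -0.8, -0.3]
grip_width: -0.3
```

Run:
```python
from h import *
show()
S,T=cam('scene'),cam('top')
for n in('top','scene'):
    img=imaging.snapshot(n);cv2.imwrite(f'pics/{n}20.png',cv2.resize(img[150:320,260:540] if n=='top' else img[200:400,110:390],None,fx=2.8,fy=2.8))
img=imaging.snapshot('wrist');cv2.imwrite('pics/w20.png',img)
show()
rows([522,-292,66],Rt(T30),0)
```

```text
t 23.68 tcp [ 514.6 -289.9  123. ] z [ 0.5    0.011 -0.866] x [-0.866 -0.017 -0.5  ] F [ 0.3 -0.8 -0.3] w -0.3
t 23.83 tcp [ 514.9 -289.4  123.8] z [ 0.501  0.011 -0.866] x [-0.865 -0.019 -0.501] F [ 0.5  0.6 -1.1] w 0.0
0.3 -0.04 0.71 0 0 0.01 0; 0.31 -0.04 0.72 0 0 0.01 0; 0.3 -0.03 0.71 0 0 0.01 0
```

View pics/top20.png

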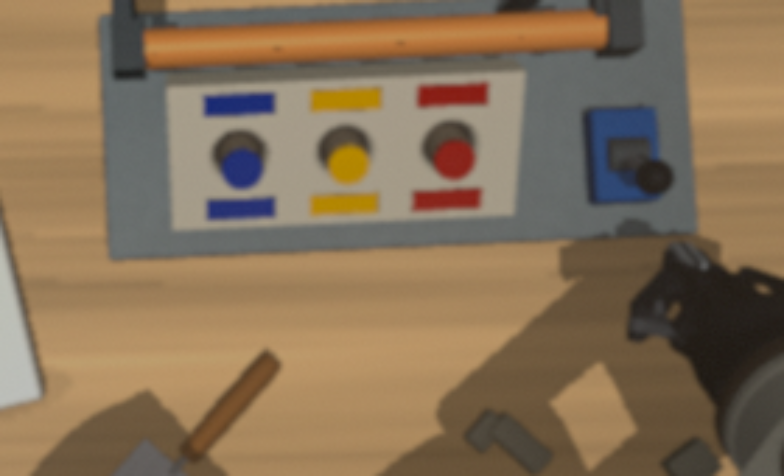

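View pics/scene20.png

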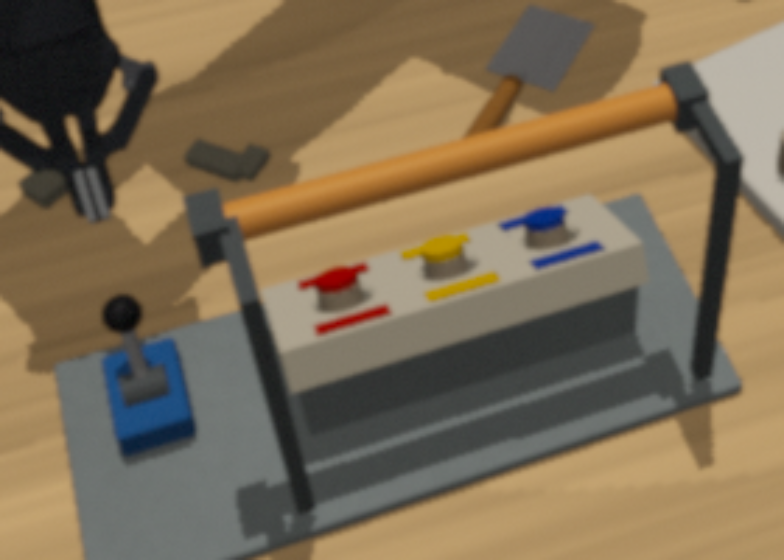

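View pics/w20.png

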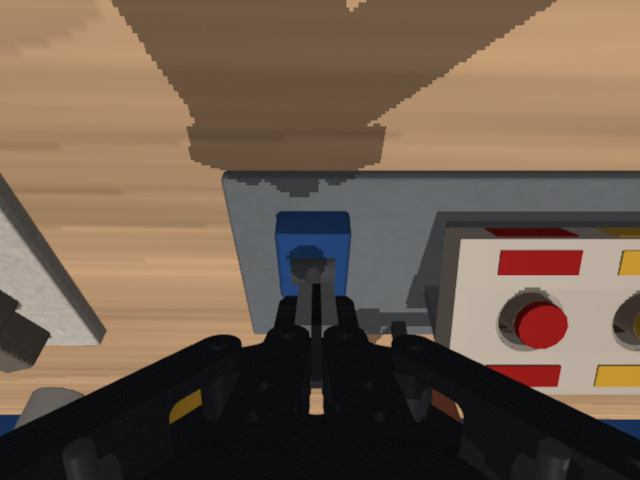

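The top view shows all three caps in their pockets and the toggle still off, the ball hidden just behind the fingers in the wrist view. A quick check of cap heights, then descend.

Run:
```python
from h import *
S,T=cam('scene'),cam('top')
g=lambda a:(a[0]/2.8+110,a[1]/2.8+200); t=lambda a:(a[0]/2.8+260,a[1]/2.8+150)
for k,a,b in(('blue',(546,217),(241,168)),('yellow',(444,247),(348,165)),('red',(337,279),(454,160)),('ball',(122,314),(653,177))):
    X,e=tri([(S,g(a)),(T,t(b))]);print(k,X.round(1),np.round(e,1), (M[k]+16*N).round(1) if k in M else '')
```

```text
blue [ 5.843e+02 -3.000e-01  8.440e+01] [1.3 1.3] [585.6  -0.9  89.8]
yellow [584.8 -75.9  83.2] [1.6 1.6] [587.1 -76.   89.8]
red [ 586.6 -151.6   82.5] [1.2 1.2] [ 588.7 -151.1   89.8]
ball [ 570.4 -291.4   86.3] [0.4 0.4]
```

Call:
{"method": "send_rows", "body": {
  "plan": "0.3 -0.04 0.71 0 0 0 0; 0.31 -0.04 0.72 0 0 0 0; 0.3 -0.03 0.71 0 0 0 0; 0 0 0 0 0 0 0; 0 0 0 0 0 0 0"
}}

```text
time_s: 24.25
tcp_pos: [521.8, -292.0, 66.0]
orientation: [0.259, -0.01, 0.966, 0.003]
contact_force: [0.6, 0.2, 1.5]
grip_width: 0.3
```

Caps are at the right x,y with no plug standing high; my centroids include the side band, so they read low. Push towards +x.

Call:
{"method": "send_rows", "body": {
  "plan": "-0.35 0 0.2 0 0 0 0; -0.35 0 0.2 0 0 0 0; -0.35 0 0.2 0 0 0 0; -0.35 0 0.2 0 0 0 0; -0.35 0 0.2 0 0 0 0"
}}

```text
time_s: 24.67
tcp_pos: [573.6, -291.7, 67.0]
orientation: [0.259, -0.01, 0.966, 0.003]
contact_force: [-2.3, 0.5, 0.3]
grip_width: 0.2
```

Call:
{"method": "send_rows", "body": {
  "plan": "-0.35 0 0.2 0 0 0 0; -0.35 0 0.2 0 0 0 0; 0 0 0 0 0 0 0"
}}

```text
time_s: 24.92
tcp_pos: [594.1, -291.2, 66.8]
orientation: [0.26, -0.011, 0.966, 0.003]
contact_force: [1.3, -0.1, 0.1]
grip_width: 0.0
```

Run:
```python
from h import *
show(); img=imaging.snapshot('scene');cv2.imwrite('pics/s21.png',cv2.resize(img[200:400,110:390],None,fx=2.8,fy=2.8));show()
```

```text
t 24.92 tcp [ 594.1 -291.2   66.8] z [ 0.501  0.011 -0.865] x [-0.865 -0.019 -0.501] F [ 1.3 -0.1  0.1] w 0.0
t 24.97 tcp [ 593.2 -291.1   66.5] z [ 0.501  0.011 -0.866] x [-0.865 -0.019 -0.501] F [-0.5 -0.6  0.2] w -0.3
```

View pics/s21.png

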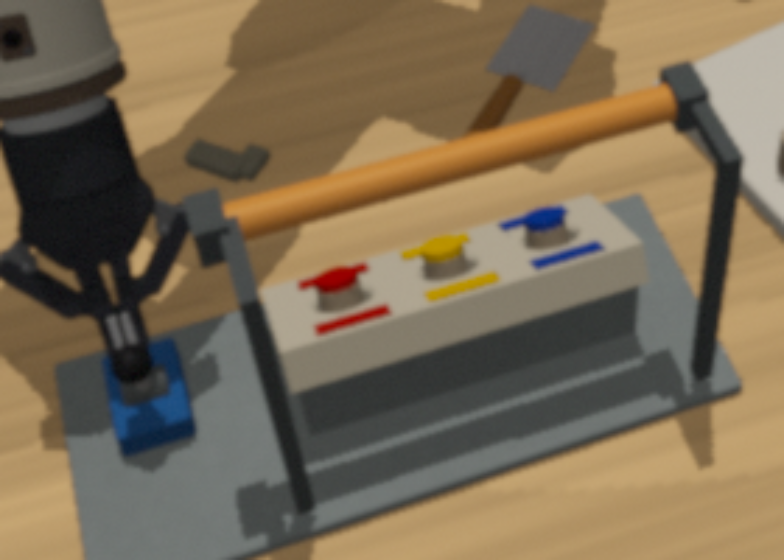

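The lever is partly over, ball at (132,362). Push on slowly, watching force.

Call:
{"method": "send_rows", "body": {
  "plan": "-0.2 0 0.115 0 0 0 0; -0.2 0 0.115 0 0 0 0; 0 0 0 0 0 0 0"
}}

```text
time_s: 25.22
tcp_pos: [603.8, -291.0, 66.2]
orientation: [0.259, -0.01, 0.966, 0.003]
contact_force: [-10.6, 0.2, 3.5]
grip_width: 0.0
```

Call:
{"method": "send_rows", "body": {
  "plan": "-0.1 0 0.06 0 0 0 0; -0.1 0 0.06 0 0 0 0; 0 0 0 0 0 0 0"
}}

```text
time_s: 25.47
tcp_pos: [606.1, -290.8, 65.2]
orientation: [0.256, -0.011, 0.967, 0.004]
contact_force: [-72.3, 2.1, 30.0]
grip_width: 0.4
```

Run:
```python
from h import *
show(); img=imaging.snapshot('scene');cv2.imwrite('pics/s22.png',cv2.resize(img[200:400,110:390],None,fx=2.8,fy=2.8));
img=imaging.snapshot('top');cv2.imwrite('pics/t22.png',cv2.resize(img[150:320,260:540],None,fx=2.8,fy=2.8));show()
```

```text
t 25.47 tcp [ 606.1 -290.8   65.2] z [ 0.494  0.013 -0.869] x [-0.869 -0.019 -0.494] F [-72.3   2.1  30. ] w 0.4
t 25.57 tcp [ 606.  -290.8   65.3] z [ 0.495  0.012 -0.869] x [-0.869 -0.019 -0.495] F [-70.5   3.1  29.6] w -0.3
```

View pics/s22.png

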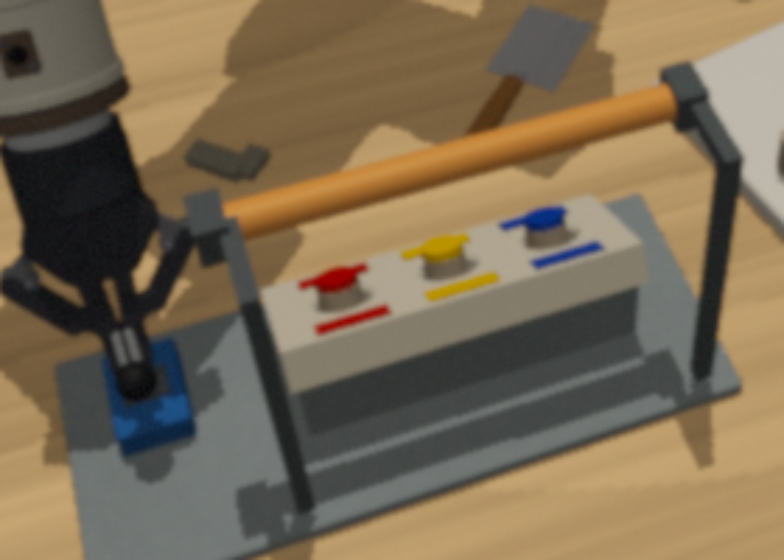

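View pics/t22.png

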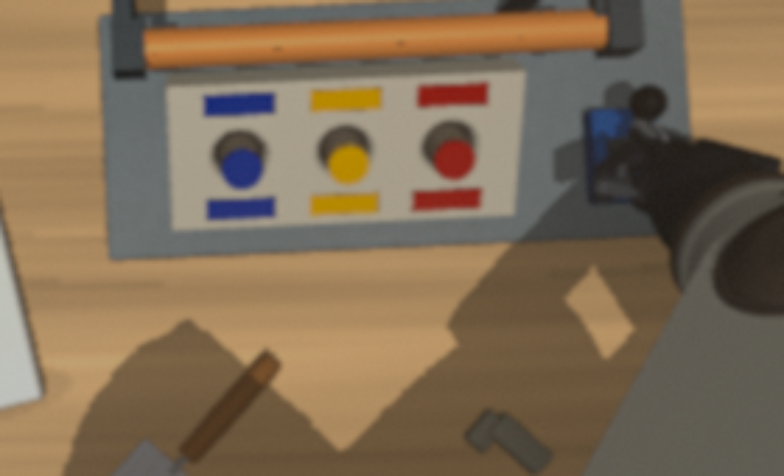

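The lever is at its end stop, and wrist force is 78 N, under the 120 N limit. Back off at once.

Call:
{"method": "send_rows", "body": {
  "plan": "0.4 0 -0.23 0 0 0 0; 0.8 0 -0.4 0 0 0 0; 0.9 0 -0.5 0 0 0 0; 0.9 0 -0.5 0 0 0 0; 0 0 -1 0 0 0 0"
}}

```text
time_s: 25.98
tcp_pos: [508.8, -291.6, 82.3]
orientation: [0.257, -0.009, 0.966, 0.005]
contact_force: [-0.6, -0.4, -0.2]
grip_width: -0.1
```

Call:
{"method": "send_rows", "body": {
  "plan": "0 0 -1 0 0 0 0; 0 0 -1 0 0 0 0; 0 0 -1 0 0 0 0; 0 0 0 0 0 0 0; 0 0 0 0 0 0 0"
}}

```text
time_s: 26.4
tcp_pos: [474.4, -294.7, 152.4]
orientation: [0.26, -0.01, 0.966, 0.001]
contact_force: [-0.2, 0.2, -0.1]
grip_width: 0.2
```

Run:
```python
from h import *
show(); a=imaging.snapshot('scene');cv2.imwrite('pics/s23.png',a);
b=imaging.snapshot('top');cv2.imwrite('pics/t23.png',b);show()
cv2.imwrite('pics/s23c.png',cv2.resize(a[170:420,110:470],None,fx=2.2,fy=2.2))
```

```text
t 26.4 tcp [ 474.4 -294.7  152.4] z [ 0.502  0.008 -0.865] x [-0.864 -0.019 -0.502] F [-0.2  0.2 -0.1] w 0.2
t 26.5 tcp [ 474.4 -293.8  150.4] z [ 0.501  0.011 -0.866] x [-0.865 -0.018 -0.501] F [ 0.1 -0.  -0.2] w -0.1
```

View pics/s23c.png

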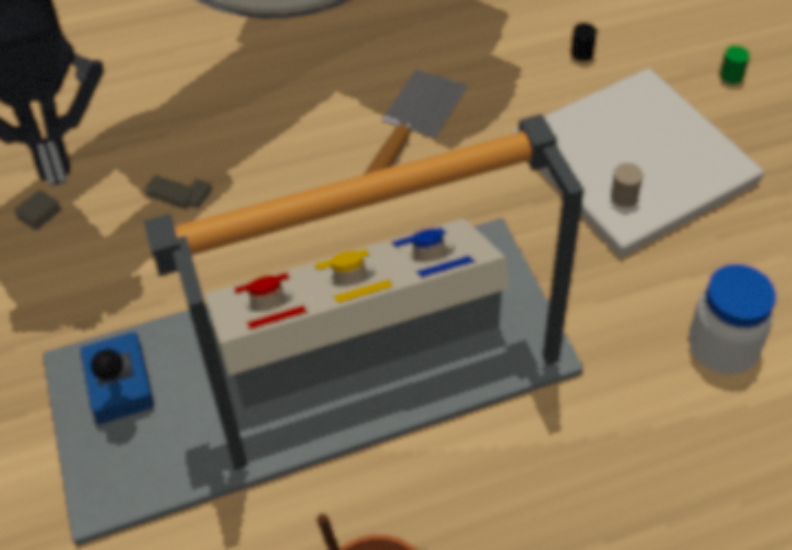

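View pics/t23.png

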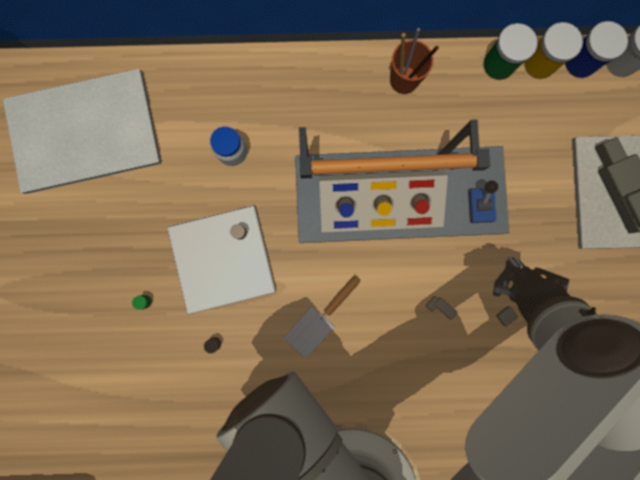

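Run:
```python
from h import *
X,e=tri([(cam('scene'),(158.6,335.9)),(cam('top'),(491,187))]);print(X,e)
a0,a1=[np.arctan2(x-594.3,53) for x in(570.6,X[0])];print(a0,a1,a1-a0)
show()
```

```text
[ 623.30701391 -290.40070263   83.47338747] [0.5659781423423667, 0.5659781423423081]
-0.42049784787259786 0.5007695649774516 0.9212674128500495
t 26.5 tcp [ 474.4 -293.8  150.4] z [ 0.501  0.011 -0.866] x [-0.865 -0.018 -0.501] F [ 0.1 -0.  -0.2] w -0.1
```

The ball is at x=623, which is +0.50 rad from vertical, or joint ≈ 1.0. The arm is clear and everything is still, so I hand in.

```bash
python3 -c "
from plant import manip
print(manip.hand_in())"
```

```text
the job is handed in; nothing more can be done
None
```

The red, yellow and blue plugs are each in the pocket of their own colour, and the lamp toggle is pushed over to on. I handed the job in at about 26.5 s; the hand-in reports no verdict.

**Plugs:** My last pictures show all three coloured end up in their pockets, with no plug standing higher than its neighbours. A two-camera check put the caps within about 2.5 mm of the expected x and y. It read 5–7 mm low in height. The caps measured about 4–5 mm low on the bat too, so I took this as a measuring bias and could not confirm the depth to the millimetre.

**Switch:** Measured after the fingers backed off, the toggle ball sits at x = 623 mm, about 0.50 rad past vertical. With the full swing running from -0.5 to +0.5 rad, that is about 1.0 on the joint. At the end stop the wrist force reached about 78 N, more than intended but under the 120 N limit.

**Surroundings:** In the final pictures the bare plug, jar, offcuts and spatula look unmoved. I saw no contact with the heating tube or its brackets. The arm was clear of everything, with contact force near zero.

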